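# Shut down the forge blower and rack the forged blanks

## Task

Shut the forge down: first turn the blower's dial fully anticlockwise to its off stop, then slide the blast gate's tab all the way to the right (seen from the robot) so that it is fully shut. Lay every forged blank flat across both rails of the cooling rack, side by side and none on another, reaching past both rails at either end, and leave the hammer, brush and tin where they are.

Things in the scene. Friction and masses are not known exactly. Their poses are not given: they have to be found in the camera images.
- blower: Fixed green control unit of the forge blower, a box 260 x 120 x 60 mm (x, y, z) between rack and plate. Origin at the centre of its underside; x away from the robot, y to the left, z up; its yaw varies a little. On top, at (-70, 0), is the dial and at x = +50 the blast gate. A 52 mm thick outlet pipe leaves its far end.
- dial_grip (a point): On the dial's axis, 97 mm above the bench and 7 mm below the dial's top: the height at which to grip. The dial is black: a disc of 56 mm diameter (its top 74 mm above the bench) with an upright bar grip 53 mm long, 14 mm thick and 32 mm tall across it. The axis is vertical.
- dial (a joint): Angle of the dial, rad: 0 = off, the anticlockwise stop (seen from above); grows clockwise to 4.7 at full. Starts at 2.2 to 4.5. At 0 the bar grip lies along the unit's x with its white mark towards the robot; at q the bar's direction is the unit's yaw minus q. 0.1 N m of friction; stays where it is left.
- gate_tab (a point): Centre of the top of the blast gate's upright steel tab, 36 mm along the unit's x, 10 mm along its y, standing 37 mm above the unit's top (97 mm above the bench). Its foot, 24 mm wide along y, is 5 mm high.
- gate (a joint): Position of the blast gate, m: 0 = shut, at the stop at the right-hand end (the unit's -y); grows to the left (the unit's +y), 0.06 fully open. Starts at 0.035 to 0.06. 3 N of friction; stays where it is left.
- rack: Fixed cooling rack of dark steel: two level rails 12 mm wide, 340 long, along its x at y = -40 and +40 mm (centres), top 70 mm above the bench; end posts (x = -164 and +164, 12 mm thick) rise 14 mm above them; open between but for a cross bar 25 mm high at each end. Origin on the bench under its centre, x roughly away from the robot. Left or right of the blower, the plate on the other side.
- plate: Fixed steel plate 340 x 200 x 6 mm (x, y, z) flat on the bench, on which the blanks lie at the start. Origin at the centre of its underside, x roughly away from the robot.
- blank0: Forged blank of dark iron, flat underside: shank 130 mm long, 16 wide, 18 thick, from x = -89 to +41 mm, then a leaf 30 wide, 8 thick, round-ended, to x = +89. Origin on the underside at the centre of mass; x along the length to the leaf, z up. 0.36 to 0.59 kg. Three or all of the four are present; they start across the plate, 85 mm apart, leaf to either side. Each may go anywhere on the rack.
- blank1: Forged blank of dark iron, flat underside: shank 130 mm long, 16 wide, 18 thick, from x = -89 to +41 mm, then a leaf 30 wide, 8 thick, round-ended, to x = +89. Origin on the underside at the centre of mass; x along the length to the leaf, z up. 0.36 to 0.59 kg. Three or all of the four are present; they start across the plate, 85 mm apart, leaf to either side. Each may go anywhere on the rack.
- blank2: Forged blank of dark iron, flat underside: shank 130 mm long, 16 wide, 18 thick, from x = -89 to +41 mm, then a leaf 30 wide, 8 thick, round-ended, to x = +89. Origin on the underside at the centre of mass; x along the length to the leaf, z up. 0.36 to 0.59 kg. Three or all of the four are present; they start across the plate, 85 mm apart, leaf to either side. Each may go anywhere on the rack.
- blank3: Forged blank of dark iron, flat underside: shank 130 mm long, 16 wide, 18 thick, from x = -89 to +41 mm, then a leaf 30 wide, 8 thick, round-ended, to x = +89. Origin on the underside at the centre of mass; x along the length to the leaf, z up. 0.36 to 0.59 kg. Three or all of the four are present; they start across the plate, 85 mm apart, leaf to either side. Each may go anywhere on the rack.
- hammer: Bystander: hand hammer lying at the right edge of the work. Leave it alone.
- brush: Bystander: brush lying at the left edge of the work. Leave it alone.
- tin: Bystander: upright tin, 72 mm in diameter and 90 mm high, at the left near the robot. Leave it alone.
There are look-alikes about, which are no part of the job. Leave any purple or turquoise look-alike of the blank3 alone.

How it is judged (in metres and radians):
On the way, in this order (a step that is already met when the one before it is completed fails the run):
1. the dial is turned off, to its anticlockwise stop (value of joint dial below 0.08 rad), for 0.2 s.
2. then the blast gate is pushed fully shut (value of joint gate below 0.004 m), for 0.2 s.
At the end, for the whole second after the job is handed in: Dial within 0.08 rad of off, gate within 4 mm of shut; every blank present at rest across both rails: underside 64 to 78 mm above the bench, tilt under 0.12 rad, within 0.6 rad of square to the rails, origin within 40 mm of the rack's centre line and 152 mm of its middle along the rails (value of joint dial below 0.08 rad and value of joint gate below 0.004 m and z of blank0 in the frame of rack between 0.064 and 0.078 m and y of blank0 in the frame of rack between -0.04 and 0.04 m and x of blank0 in the frame of rack between -0.152 and 0.152 m and angle between each of blank0, blank1, blank2, blank3's own z axis and vertical below 0.12 rad and angle between the x axis of each of blank0, blank1, blank2, blank3 and the y axis of rack, either way round below 0.6 rad and linear speed of each of blank0, blank1, blank2, blank3 below 0.02 m/s and z of blank1 in the frame of rack between 0.064 and 0.078 m and y of blank1 in the frame of rack between -0.04 and 0.04 m and x of blank1 in the frame of rack between -0.152 and 0.152 m and z of blank2 in the frame of rack between 0.064 and 0.078 m and y of blank2 in the frame of rack between -0.04 and 0.04 m and x of blank2 in the frame of rack between -0.152 and 0.152 m and z of blank3 in the frame of rack between 0.064 and 0.078 m and y of blank3 in the frame of rack between -0.04 and 0.04 m and x of blank3 in the frame of rack between -0.152 and 0.152 m); the robot touches nothing.
It fails at once if the hammer is disturbed (moved more than 40 mm) (distance of hammer from where it was at the start of the episode above 0.04 m).
It fails at once if the brush is disturbed (moved more than 40 mm) (distance of brush from where it was at the start of the episode above 0.04 m).
It fails at once if the tin is disturbed (moved more than 40 mm) (distance of tin from where it was at the start of the episode above 0.04 m).
Of blank0, blank1, blank2, blank3 only 3 to 4 are there at a start; the rules pass over those that are not, and their reading is None.
At some moment in a run one of blank0, blank1, blank2, blank3 may be knocked a few centimetres aside while the robot is not near it.
It also fails if it takes over 210 s, if anything falls off the work surface, if the arm or the gripper's body presses on something with over 40 N, if the wrist force passes 120 N, or if a joint passes its speed limit or range.

## Robot

A 6-joint arm with a two-finger parallel gripper is mounted at the origin on the work surface. World frame = base frame: x ahead of the robot, y to its left, z up, the work surface at z = 0. Lengths are in mm, angles in rad, forces in N, time in s.
With the tool pointing down it reaches from about 300 to 775 mm from the base axis. Payload 14.6 kg.
Tool frame: the origin (TCP) lies between the finger pads; the fingertips stand 19 mm ahead of it and the grasp point (between the pads) is the TCP; z points along the fingers, y is the direction in which the jaws open and shut (so a half turn about z gives the same grasp; the last joint's range is limited). The gripper opens to 94 mm and grips with 3 to 60 N. Pads are 16 mm wide; open, the fingers measure 119 mm over their backs; the gripper's body (75 mm by 177 mm) begins 78 mm behind the grasp point.
Start: joints at [1.25, 0.3, 1.521, -0, 1.321, -0.067], TCP at [138.094, 532.372, 224.446] pointing down, gripper open.
Joint ranges: [-3.03, 3.03], [-0.79, 2.21], [0.23, 2.52], [-1.04, 4.18], [0, 3.07], [-2.55, 2.55]. Speed limits (rad/s): [2.22, 2.22, 2.57, 3.14, 3.14, 3.14].

## Interface

Orientations are given as a rotation vector (axis times angle).
In Python, from plant import sensors, optics, order gives the robot as it stands.
- The arm moves only by the tool play_rows, never from a script. Its argument "rows" is a list of rows, each a list of 5 numbers: the closure, from -1 (fully open) to 1 (shut), then the shift along the tool's x, y, z each as a share of 0.2 m, from -1 to 1, then the turn about the tool's z as a share of 90 degrees, from -1 to 1. A call has 1 to 12 rows; each row is the pose to reach, as a shift and turn from the pose commanded when the call began, along the tool's axes at that moment; what a row does not reach only later rows make up. A row lasts 1/10 s, in which the tool goes at most 50 mm and 8.59 degrees, less where a joint would pass 70% of its speed; a pose out of reach is approached as far as the arm can. A call with a number of a shift or a turn outside -1 to 1 is refused whole. A call with a gripper value outside its range is refused whole. The fingers move at their own pace and stop on an object; "grip_force" is the grip in N (left out, the last holds). Time passes only in rows, so rows that repeat a pose let the fingers close. It gives the time, the measured TCP pose, the force and the opening at its end, in the units of the state.
- sensors.read_state(): the state, without advancing time (a new reading comes with each control period).
- optics.camera(name): name is "side" or "top"; returns a dict with "pixels" (400x640x3 uint8, red, green, blue), "fx", "fy", "cx", "cy" (pixels), "rvec" (rotation vector, rad) and "tvec" (3), from world to camera coordinates, as OpenCV has them. Camera axes: x right, y down, z forward; pixel columns grow to the right and rows downward; lengths in mm; the calibration is good to about 2 mm. A picture is of the moment at which its call begins. There is no depth.
- order.job_done(): hands the job in, once; it reports no verdict.
The state is a dict: "t": time; "joint_pos": joint angles; "qd": joint speeds; "joint_efforts": joint torques, N m; "eef_pos": TCP position; "tool_rot": TCP orientation; "force": force on the tool from outside, world axes, zero at the start; "torque": the same for the moment, N m; "width": finger opening in mm.
Only numpy, scipy, OpenCV 4.12 (cv2) and the standard library are available. Lean on these libraries where they do the work, as an engineer would, in place of code of your own. Each camera call takes 0.05 s, during which the arm holds its last target.

## Working session

There is one attempt and no reset: what is moved stays moved. The work goes in short steps, Python scripts to look and compute and a tool call to move; the robot and the scene stay as the last step left them, time stands still between calls to the robot, and variables do not carry over. Pictures are saved under pics/ and viewed, and the job is handed in when it is done.

Besides the shell and the picture viewer there is one more tool, called in YAML: its name, and indented under it one key for each argument. play_rows: Moves the arm, as the interface text tells. Its arguments: {"type":"object","properties":{"rows":{"type":"array"},"grip_force":{"type":"number"}},"required":["rows"]}

```bash
mkdir -p pics; ls
cat > h.py <<'E'
import numpy as np, cv2
from plant import sensors, optics, order
def shot(n,f):
    c=optics.camera(n); im=np.array(c['pixels']); cv2.imwrite('pics/'+f,im[:,:,::-1]); return c,im
def cam(c):
    R=cv2.Rodrigues(np.array(c['rvec'],float))[0]; t=np.array(c['tvec'],float).ravel(); return R,t
def ray(c,uv,z):
    R,t=cam(c); uv=np.atleast_2d(uv).astype(float)
    d=np.c_[(uv[:,0]-c['cx'])/c['fx'],(uv[:,1]-c['cy'])/c['fy'],np.ones(len(uv))]@R
    o=-R.T@t
    s=(z-o[2])/d[:,2]
    return o+d*s[:,None]
def proj(c,P):
    R,t=cam(c); p=np.atleast_2d(P)@R.T+t
    return np.c_[p[:,0]/p[:,2]*c['fx']+c['cx'],p[:,1]/p[:,2]*c['fy']+c['cy']]
E
python3 - <<'E'
from h import *
s=sensors.read_state(); print(s)
for n in('top','side'):
    c,im=shot(n,n+'0.png'); R,t=cam(c); print(n,c['fx'],c['cx'],c['cy'],-R.T@t,R.round(2).tolist())
E
```

```text
pics
{'t': 0.0, 'joint_pos': array([ 1.25044607e+00,  3.00484892e-01,  1.52159897e+00, -5.17642760e-05,
        1.32067852e+00, -6.66098398e-02]), 'qd': array([-1.59908785e-03,  2.30465648e-03,  1.55562447e-05,  1.60059490e-04,
       -9.77225296e-04, -7.33103135e-04]), 'joint_efforts': array([ 2.58865388e-03, -5.31803906e+01, -3.52734590e+01,  7.09072687e-02,
        2.44325126e-02, -9.84726557e-05]), 'eef_pos': array([138.00787786, 532.15197435, 223.87118282]), 'tool_rot': array([-3.97463816e-01, -3.11617068e+00,  1.81815697e-03]), 'force': array([0.81335686, 0.04062099, 0.45862478]), 'torque': array([0.02111397, 0.00209989, 0.06784291]), 'width': 93.71152557500889}
top 467.02347151101094 316.944893893172 196.8527046552116 [ 361.8140953    -7.29415637 1461.30726044] [[-0.02, -1.0, -0.01], [-0.99, 0.02, -0.13], [0.13, 0.01, -0.99]]
side 508.47816304155356 312.7113540028971 190.33578793145392 [ 477.71609906 1414.08261596 1135.68966944] [[-1.0, -0.04, -0.01], [-0.02, 0.6, -0.8], [0.04, -0.8, -0.6]]
```

View pics/top0.png

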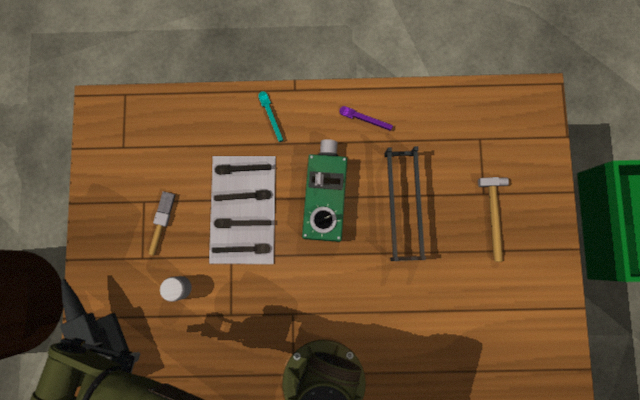

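View pics/side0.png

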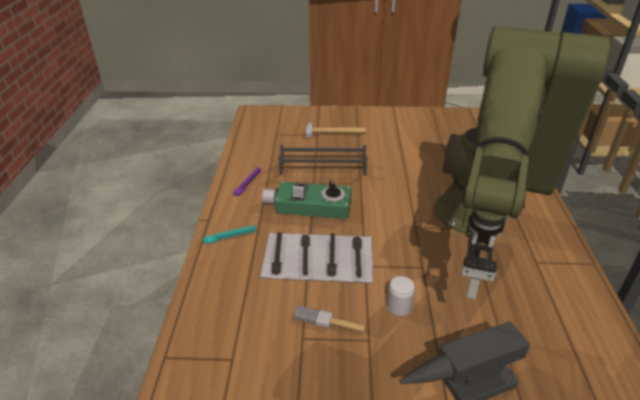

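The top view shows four dark blanks on the plate at about (242,168), (242,195), (242,223) and (241,249). The blower is at (326,197) with the dial at (322,219) and the gate at (325,180), and the rack is at (405,205). Things that could be mistaken for blanks are the turquoise piece at (271,116) and the purple piece at (366,118). Both are off the plate, so I leave them alone. Next I take a close crop and measurements.

Run:
```python
from h import *
c,im=shot('top','t1.png')
bl=im[140:255,290:360]; pl=im[145:275,195:290]; 
a=cv2.resize(bl,None,fx=4.5,fy=4.5,interpolation=cv2.INTER_CUBIC); b=cv2.resize(pl,None,fx=4,fy=4,interpolation=cv2.INTER_CUBIC)
H=max(a.shape[0],b.shape[0]); o=np.zeros((H,a.shape[1]+b.shape[1],3),np.uint8); o[:a.shape[0],:a.shape[1]]=a;o[:b.shape[0],a.shape[1]:]=b
cv2.imwrite('pics/crop1.png',o[:,:,::-1]); print(o.shape,a.shape)
# blanks
m=((im.max(2)<75)).astype(np.uint8); m[:, :205]=0; m[:,282:]=0; m[:145]=0;m[270:]=0
n,l,st,ce=cv2.connectedComponentsWithStats(m)
for i in range(1,n):
    if st[i,4]<60: continue
    uv=np.argwhere(l==i)[:,::-1]; P=ray(c,uv,6+14)[:,:2]
    (cx,cy),(w,h),ang=cv2.minAreaRect(P.astype(np.float32)*1)
    q=P-P.mean(0); u=np.linalg.svd(q,full_matrices=False)[2][0]; u=u if u[1]>0 else -u; s=q@u
    cnt=[(s>s.max()-45).sum(),(s<s.min()+45).sum()]
    print('blank',st[i],'ctr',(cx,cy),w,h,'dir',u.round(3),'ends+y,-y',cnt)
hsv=cv2.cvtColor(im,cv2.COLOR_RGB2HSV)
g=cv2.inRange(hsv,(60,90,30),(85,255,200)); g[:, :295]=0; g[:,360:]=0
n,l,st,ce=cv2.connectedComponentsWithStats(g); i=1+st[1:,4].argmax(); print(st[i])
uv=np.argwhere(l==i)[:,::-1]; print('blower',cv2.minAreaRect(ray(c,uv,60)[:,:2].astype(np.float32)))
m=((im.max(2)<85)).astype(np.uint8); m[:, :380]=0; m[:,430:]=0; m[:140]=0;m[270:]=0
n,l,st,ce=cv2.connectedComponentsWithStats(m)
for i in range(1,n):
    if st[i,4]>40:
        uv=np.argwhere(l==i)[:,::-1]; print('rack',st[i],cv2.minAreaRect(ray(c,uv,70)[:,:2].astype(np.float32)))
```

```text
(520, 695, 3) (518, 315, 3)
blank [215 164  57  11 345] ctr (657.3052978515625, 240.38128662109375) 28.453283309936523 176.76199340820312 dir [-0.032  0.999] ends+y,-y [np.int64(124), np.int64(72)]
blank [214 190  57  11 344] ctr (569.2268676757812, 243.0673065185547) 28.381664276123047 175.36546325683594 dir [-0.048  0.999] ends+y,-y [np.int64(77), np.int64(129)]
blank [214 219  57   9 313] ctr (481.5201110839844, 243.06805419921875) 173.9723663330078 24.844697952270508 dir [0.009 1.   ] ends+y,-y [np.int64(122), np.int64(62)]
blank [212 244  58  10 327] ctr (398.4180603027344, 247.43685913085938) 27.447784423828125 175.8518829345703 dir [-0.013  1.   ] ends+y,-y [np.int64(67), np.int64(125)]
[ 303  155   44   87 1977]
blower ((551.8571166992188, -14.015678405761719), (116.36412811279297, 259.4138488769531), 84.40750885009766)
rack [ 380  147   49  114 1848] ((527.0302124023438, -240.6319580078125), (339.6595153808594, 140.22216796875), 1.3818386793136597)
rack [422 152   8  17  77] ((656.2322387695312, -322.6523742675781), (21.175718307495117, 49.78278350830078), 87.05289459228516)
rack [424 192   6  27  53] ((519.2589111328125, -318.40185546875), (14.935277938842773, 78.28682708740234), 86.93870544433594)
```

View pics/crop1.png

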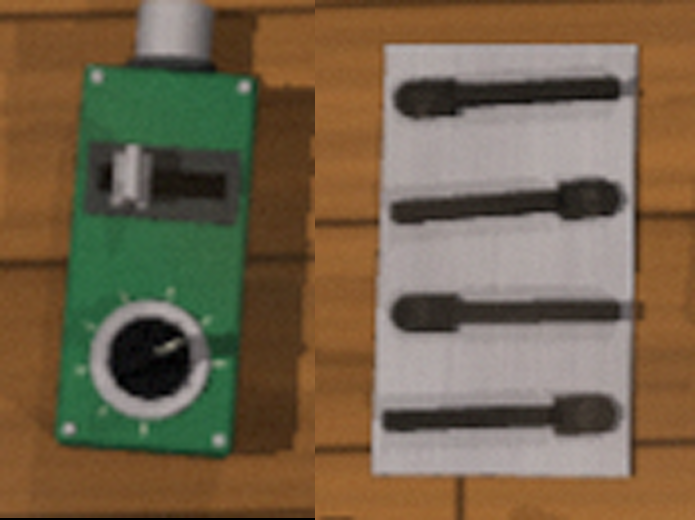

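Run:
```python
from h import *
c,im=shot('top','t2.png')
a=cv2.resize(im[140:270,375:440],None,fx=4,fy=4,interpolation=cv2.INTER_CUBIC)
cs,ims=shot('side','s2.png')
b=cv2.resize(ims[140:225,255:375],None,fx=3.5,fy=3.5,interpolation=cv2.INTER_CUBIC)
o=np.zeros((520,a.shape[1]+b.shape[1],3),np.uint8);o[:a.shape[0],:a.shape[1]]=a;o[:b.shape[0],a.shape[1]:]=b
cv2.imwrite('pics/crop2.png',o[:,:,::-1])
# rail profiles
g=im.max(2).astype(float)
L=[];Rr=[]
for v in range(162,256,3):
    r=g[v,380:432]
    def cen(lo,hi):
        s=g[v,lo:hi]; w=np.clip(np.median(g[v,380:430])-20-s,0,None); return (w*np.arange(lo,hi)).sum()/max(w.sum(),1e-6), w.sum()
    L.append([cen(384,399)[0],v]); Rr.append([cen(410,426)[0],v])
for n,A in(('L',L),('R',Rr)):
    P=ray(c,np.array(A),70)[:,:2]; k=np.polyfit(P[:,0],P[:,1],1); res=P[:,1]-np.polyval(k,P[:,0]); print(n,'yaw',k[0],'y@527',np.polyval(k,527),'res',res.std().round(1),np.round(A[::6],1).tolist())
# blower edges
hsv=cv2.cvtColor(im,cv2.COLOR_RGB2HSV)
gm=cv2.inRange(hsv,(60,90,30),(85,255,200)); gm[:, :295]=0; gm[:,360:]=0
e=[]
for v in range(170,232,2):
    x=np.where(gm[v])[0]; e.append([x.min()-.5,x.max()+.5,v])
e=np.array(e); 
for j in(0,1):
    P=ray(c,e[:,[j,2]],60)[:,:2]; k=np.polyfit(P[:,0],P[:,1],1); print('edge',k[0],np.polyval(k,552))
# dial ring
w=((hsv[:,:,1]<40)&(hsv[:,:,2]>120)).astype(np.uint8); w[:200]=0;w[236:]=0;w[:,:305]=0;w[:,342:]=0
cn=max(cv2.findContours(w,cv2.RETR_EXTERNAL,cv2.CHAIN_APPROX_NONE)[0],key=cv2.contourArea); print('ring',cv2.fitEllipse(cn),[ray(c,cv2.fitEllipse(cn)[0],z)[0].round(1) for z in(61,70,74)])
# mark/tab pixels
print('mark');print(im[210:228,312:334].mean(2).astype(int))
print('tab');print(im[172:190,310:345].mean(2).astype(int))
```

```text
L yaw 0.01202653172614871 y@527 -214.27287169472987 res 0.7 [[389.1, 162.0], [390.2, 180.0], [391.2, 198.0], [392.2, 216.0], [393.4, 234.0], [393.0, 252.0]]
R yaw -0.0241326217543069 y@527 -292.53338781666855 res 3.9 [[415.9, 162.0], [416.7, 180.0], [417.7, 198.0], [418.9, 216.0], [418.8, 234.0], [412.5, 252.0]]
edge -0.10067342042585639 44.21220797031502
edge -0.09762832957214788 -71.99855588991662
ring ((322.6438903808594, 219.34469604492188), (23.880094528198242, 24.0262508392334), 99.80138397216797) [array([483.7,  -7. ,  61. ]), array([482.9,  -7. ,  70. ]), array([482.5,  -7. ,  74. ])]
mark
[[ 62  86 123 145 149 150 151 128 100  90  86  82  85  94 124 157 165 165
  168 152 107  64]
 [ 81 124 142 147 149 129  93  64  33  20  18  14  16  25  54  89 116 127
  149 167 152 106]
 [115 144 150 151 128  77  26  11  13  14  13   8  14  17  14  17  40  73
  134 165 165 143]
 [138 151 149 130  76  32  19  11  13  14  13  15  15  15   9  10  15  28
   80 145 167 160]
 [141 147 136  87  29  11  16  16  10   4  13  12  15  13   1  12  11  15
   23  97 130 125]
 [147 146 111  45  16  15   7 
[... 3094 characters left out ...]
  92  72  62  55  96 116  91  59  55  53  55  53
   53  59  59  61  62  60  60  58  64  61  58  57  55  60  54  64  59]
 [ 56  60  57  54  57  64  63  58  58  57  79  85  75  61  63  62  59  61
   56  59  63  58  58  63  62  61  62  56  56  61  60  58  56  60  54]
 [ 62  60  61  55  49  53  54  53  55  55  59  59  60  61  61  62  62  62
   57  60  59  59  61  58  60  61  62  59  58  61  58  59  60  64  55]
 [ 72  63  68  66  66  64  64  63  63  65  64  61  62  60  51  61  62  55
   55  59  56  58  59  61  61  61  58  60  60  57  58  63  66  65  55]
 [ 73  72  72  68  70  66  68  68  69  72  70  69  70  69  66  70  69  69
   67  68  67  65  70  64  57  60  67  61  52  50  51  59  65  67  53]]
```

View pics/crop2.png

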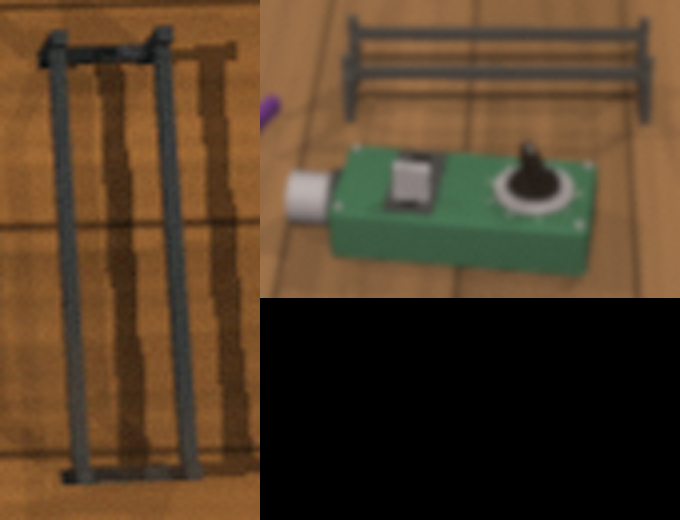

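Run:
```python
from h import *
c=optics.camera('top'); im=np.array(c['pixels']); g=im.mean(2)
sub=g[214:219,323:331].copy(); sub[0,:]=np.where(np.arange(323,331)>=328,sub[0],0)
pts=[(324.2,217.6),(326,217),(327.2,216.3),(328.5,215.5)]
w=[];P=[]
for v in range(214,220):
    for u in range(323,330):
        if g[v,u]>35: w.append(g[v,u]);P.append((u,v))
Q=ray(c,np.array(P),104)[:,:2]; w=np.array(w); m=(Q*w[:,None]).sum(0)/w.sum(); d=Q-m; C=(d*w[:,None]).T@d; ev,V=np.linalg.eigh(C); u=V[:,1]
print('mark mean',m,'dir deg',np.degrees(np.arctan2(u[1],u[0])),'from axis',np.degrees(np.arctan2(m[1]+7,m[0]-482.5)))
print('tab',ray(c,(318.9,177.8),97), 'foot', ray(c,[(314.7,178),(323.2,178)],65))
b=np.array([552,-13.9,0]);y=-.099
for q in(0,.06):
    l=np.array([50,q-.03*0,0]); 
gm=g
for nm,lo,hi in(('L',384,398),('R',411,424)):
    A=[]
    for v in range(165,222,2):
        im2=im[v,lo:hi].astype(int); s=np.clip(60-(im2[:,0]-im2[:,2]),0,None)  # grey vs brown
        s=s.astype(float); s[s<s.max()*.4]=0; A.append([(s*np.arange(lo,hi)).sum()/s.sum(),v])
    A=np.array(A);P=ray(c,A,70)[:,:2];k=np.polyfit(P[:,0],P[:,1],1);print(nm,k[0],np.polyval(k,527),(P[:,1]-np.polyval(k,P[:,0])).std(),A[::7].tolist())
cs=optics.camera('side'); 
ims=np.array(cs['pixels'])
# end posts top (side view near rail posts)
print('rack posts side', ray(cs,[(255+350/3.5,140+60/3.5),(255+388/3.5+0,140+60/3.5)],84))
print('ends side', ray(cs,[(255+90/3.5,140+73/3.5),(255+388/3.5,140+73/3.5)],70))
print('ends top', ray(c,[(375+57/4,140+57/4),(375+80/4,140+472/4)],70),ray(c,[(375+163/4,140+52/4),(375+190/4,140+470/4)],70))
```

```text
mark mean [487.65426383 -19.62785194] dir deg 113.38961888263174 from axis -67.7963715506851
tab [[604.24315669   1.2231722   97.        ]] foot [[609.61707353  14.17766403  65.        ]
 [609.00326938 -11.60480257  65.        ]]
L 0.016240489903433703 -214.72069524721786 0.3081097255600647 [[389.4633027522936, 165.0], [390.3009259259259, 179.0], [391.2608695652174, 193.0], [391.8978723404255, 207.0], [392.6736842105263, 221.0]]
R 0.015078627111745605 -294.3590574551157 0.3501151601423292 [[415.6192660550459, 165.0], [416.5990990990991, 179.0], [417.5288888888889, 193.0], [418.53648068669526, 207.0], [419.5633187772926, 221.0]]
rack posts side [[ 402.05233512 -207.79813863   84.        ]
 [ 361.07076832 -208.91661919   84.        ]]
ends side [[ 683.70159321 -195.77653335   70.        ]
 [ 360.5208212  -204.68570273   70.        ]]
ends top [[ 676.52839297 -213.83454875   70.        ]
 [ 363.89372112 -217.6022158    70.        ]] [[ 678.43234869 -294.25914708   70.        ]
 [ 363.62822676 -298.45826837   70.        ]]
```

```bash
cat >> h.py <<'E'
def go(x,y,z,yd,quiet=False):
    s=sensors.read_state(); R=cv2.Rodrigues(np.array(s['tool_rot']))[0]; d=np.array([x,y,z])-s['eef_pos']
    a=np.degrees(np.arctan2(R[1,1],R[0,1])); t=R.T@d
    turn=-((yd-a+180)%360-180)
    print('t %.1f pos %s ydir %.1f j6 %.2f w %.1f F %s T %s'%(s['t'],s['eef_pos'].round(1),a,s['joint_pos'][5],s['width'],s['force'].round(1),s['torque'].round(2)))
    print('world d',d.round(1),'shares',(t/200).round(3),'turn share %.3f'%(turn/90), 'tilt',np.degrees(np.arccos(-R[2,2])).round(2))
E
python3 -c "
from h import *
go(483,-7,180,23)"
```

```text
t 0.3 pos [138.1 532.3 224.3] ydir 75.5 j6 -0.07 w 94.0 F [-0.6  0.4 -0.6] T [-0.04 -0.03 -0.05]
world d [ 344.9 -539.3  -44.3] shares [-2.347 -2.177  0.222] turn share 0.583 tilt 0.02
```

play_rows:
  rows:
    - [-1,-1,-0.95,0,0]
    - [-1,-1,-0.95,0,0]
    - [-1,-1,-0.95,0,0]
    - [-1,-1,-0.95,0,0]
    - [-1,-1,-0.95,0,0]
    - [-1,-1,-0.95,0,0]
    - [-1,-1,-0.95,0,0]
    - [-1,-1,-0.95,0,0]
  grip_force: 30

```text
t: 1.15
eef_pos: [284.1, 298.2, 224.6]
tool_rot: [0.4, 3.116, 0.001]
force: [-0.6, 0.1, -0.2]
width: 93.5
```

play_rows:
  rows:
    - [-1,-1,-0.95,0,0]
    - [-1,-1,-0.95,0,0]
    - [-1,-1,-0.95,0,0]
    - [-1,-1,-0.95,0,0]
    - [-1,-1,-0.95,0,0]
    - [-1,-1,-0.95,0,0]
    - [-1,-1,-0.95,0,0]
    - [-1,-1,-0.95,0,0]

```text
t: 1.95
eef_pos: [429.8, 65.0, 224.2]
tool_rot: [-0.397, -3.116, -0.0]
force: [0.6, 0.3, 0.0]
width: 93.9
```

```bash
python3 -c "
from h import *
go(483,-7,180,23)"
```

```text
t 1.9 pos [429.8  65.  224.2] ydir 75.5 j6 -1.25 w 93.9 F [0.6 0.3 0. ] T [-0.02  0.    0.02]
world d [ 53.2 -72.  -44.2] shares [-0.348 -0.282  0.221] turn share 0.583 tilt 0.04
```

play_rows:
  rows:
    - [-1,-0.35,-0.28,0.1,0.58]
    - [-1,-0.35,-0.28,0.22,0.58]
    - [-1,-0.35,-0.28,0.22,0.58]
    - [-1,-0.35,-0.28,0.22,0.58]
    - [-1,-0.35,-0.28,0.22,0.58]
    - [-1,-0.35,-0.28,0.22,0.58]
    - [-1,-0.35,-0.28,0.22,0.58]
    - [-1,-0.35,-0.28,0.22,0.58]

```text
t: 2.75
eef_pos: [483.5, -6.4, 180.5]
tool_rot: [1.721, 2.628, 0.0]
force: [0.2, 0.3, -0.4]
width: 93.9
```

```bash
python3 -c "
from h import *
go(483,-7,98,23)
c,im=shot('side','s3.png')
cv2.imwrite('pics/s3c.png',cv2.resize(im[90:230,240:400],None,fx=4.5,fy=4.2)[:,:,::-1])
"
```

```text
t 2.8 pos [483.5  -6.4 180.5] ydir 23.6 j6 -0.50 w 93.9 F [ 0.2  0.3 -0.4] T [-0.09  0.03  0.02]
world d [ -0.5  -0.6 -82.5] shares [-0.002 -0.003  0.413] turn share 0.006 tilt 0.01
```

View pics/s3c.png

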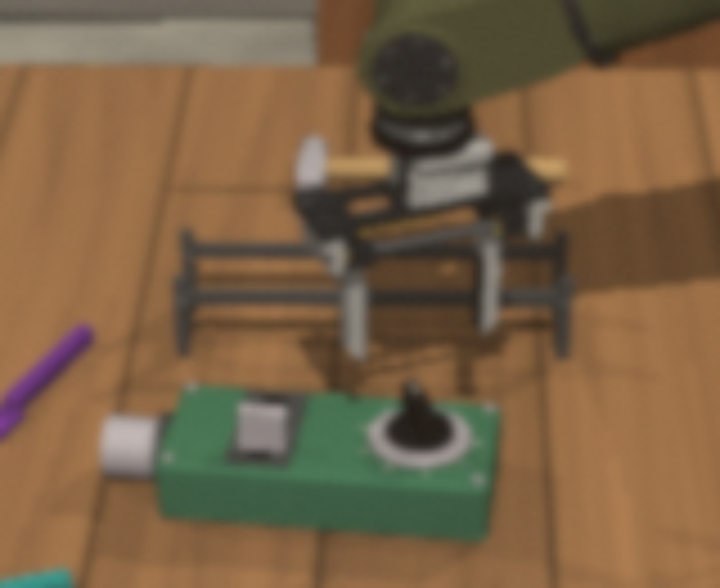

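The side view shows the open fingers at about (318,175) and (348,170), straddling the dial's bar at (332,187). I go down and close.

play_rows:
  rows:
    - [-1,0,0,0.25,0]
    - [-1,0,0,0.35,0]
    - [-1,0,0,0.41,0]
    - [-1,0,0,0.41,0]
    - [-1,0,0,0.41,0]
    - [1,0,0,0.41,0]
    - [1,0,0,0.41,0]
    - [1,0,0,0.41,0]
    - [1,0,0,0.41,0]
    - [1,0,0,0.41,0]
    - [1,0,0,0.41,0]
    - [1,0,0,0.41,0]

```text
t: 4.0
eef_pos: [483.6, -7.7, 98.5]
tool_rot: [1.728, 2.624, -0.0]
force: [0.1, 0.2, -0.6]
width: 41.5
```

```bash
python3 -c "
from h import *
go(483,-7,98,23)"
```

```text
t 4.0 pos [483.6  -7.7  98.5] ydir 23.3 j6 -0.50 w 41.5 F [ 0.1  0.2 -0.6] T [-0.05  0.04 -0.02]
world d [-0.6  0.7 -0.5] shares [ 0.004 -0.001  0.002] turn share 0.003 tilt 0.0
```

Fingers are slow (about 75 mm/s). Keep closing.

play_rows:
  rows:
    - [1,0,0,0,0]
    - [1,0,0,0,0]
    - [1,0,0,0,0]
    - [1,0,0,0,0]
    - [1,0,0,0,0]
    - [1,0,0,0,0]
    - [1,0,0,0,0]

```text
t: 4.7
eef_pos: [482.1, -8.4, 98.4]
tool_rot: [-1.726, -2.621, 0.005]
force: [-12.6, -8.0, 9.8]
width: 13.8
```

play_rows:
  rows:
    - [1,0,-0.007,0,0]
    - [1,0,-0.007,0,-0.1]
    - [1,0,-0.007,0,-0.2]
    - [1,0,-0.007,0,-0.3]
    - [1,0,-0.007,0,-0.3]

```text
t: 5.2
eef_pos: [481.8, -8.6, 98.4]
tool_rot: [-1.059, -2.957, 0.001]
force: [-4.3, -3.1, 3.2]
width: 13.6
```

```bash
python3 -c "
from h import *
go(482.3,-7.3,98,23)
c,im=shot('top','t4.png')
cv2.imwrite('pics/t4c.png',cv2.resize(im[140:270,260:420],None,fx=4.5,fy=4.2)[:,:,::-1])
"
```

```text
t 5.2 pos [481.8  -8.6  98.4] ydir 50.6 j6 -0.98 w 13.6 F [-4.3 -3.1  3.2] T [-0.77  0.81 -0.11]
world d [ 0.5  1.3 -0.4] shares [0.002 0.006 0.002] turn share 0.306 tilt 0.07
```

View pics/t4c.png

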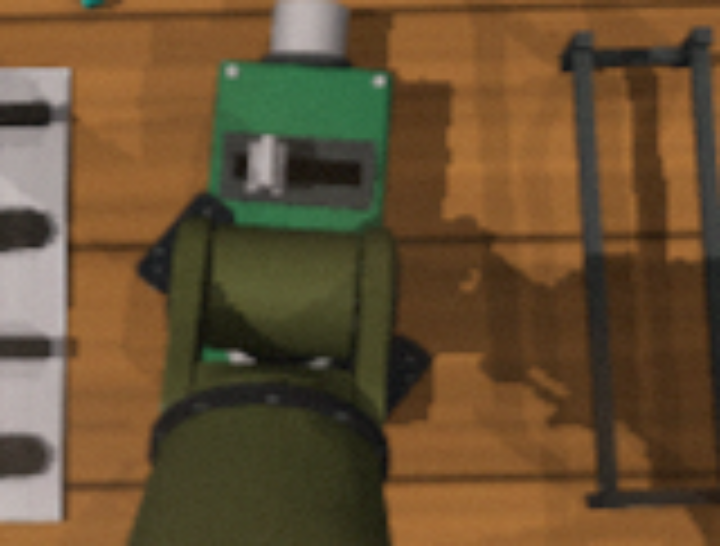

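play_rows:
  rows:
    - [1,0,0,0,-0.09]
    - [1,0,0,0,-0.18]
    - [1,0,0,0,-0.27]
    - [1,0,0,0,-0.36]
    - [1,0,0,0,-0.45]
    - [1,0,0,0,-0.54]
    - [1,0,0,0,-0.63]
    - [1,0,0,0,-0.72]
    - [1,0,0,0,-0.81]
    - [1,0,0,0,-0.9]
    - [1,0,0,0,-0.94]
    - [1,0,0,0,-0.94]

```text
t: 6.45
eef_pos: [481.9, -8.7, 98.4]
tool_rot: [1.202, -2.901, 0.0]
force: [-3.2, -4.4, 2.9]
width: 13.5
```

```bash
python3 -c "
from h import *
go(482.3,-7.3,98,136)"
```

```text
t 6.5 pos [481.9  -8.7  98.4] ydir 135.0 j6 -2.45 w 13.5 F [-3.2 -4.4  2.9] T [-0.83  0.81  0.07]
world d [ 0.4  1.4 -0.4] shares [-0.006  0.003  0.002] turn share -0.011 tilt 0.08
```

play_rows:
  rows:
    - [-0.2,0,0,0,0]
    - [-0.2,0,0,0,0]
    - [-0.2,0,0,0,0]
    - [-0.2,0,0,0,0]
    - [-0.2,0,0,0,0]
    - [-0.2,0,0,-0.22,0]
    - [-0.2,0,0,-0.22,0]

```text
t: 7.15
eef_pos: [484.2, -8.3, 146.6]
tool_rot: [-1.197, 2.899, -0.005]
force: [0.7, 0.1, -0.4]
width: 56.0
```

play_rows:
  rows:
    - [-0.2,0,0,0,0.1]
    - [-0.2,0,0,0,1]
    - [-0.2,0,0,0,1]
    - [-0.2,0,0,0,1]
    - [-0.2,0,0,0,1]
    - [-0.2,0,0,0,1]
    - [-0.2,0,0,0,1]
    - [-0.2,0,0,0,1]
    - [-0.2,0,0,0,1]
    - [-0.2,0,0,0,1]
    - [-0.2,0,0,0,1]
    - [-0.2,0,0,0,1]

```text
t: 8.35
eef_pos: [482.3, -8.2, 142.3]
tool_rot: [1.207, 2.9, 0.0]
force: [0.3, -0.1, -1.0]
width: 56.2
```

play_rows:
  rows:
    - [-0.2,0,0,0,0.1]
    - [-0.2,0,0,0,1]
    - [-0.2,0,0,0,1]
    - [-0.2,0,0,0,1]
    - [-0.2,0,0,0,1]
    - [-0.2,0,0,0,1]
    - [-0.2,0,0,0,1]
    - [-0.2,0,0,0,1]
    - [-0.2,0,0,0,1]
    - [-0.2,0,0,0,1]
    - [-0.2,0,0,0,1]
    - [-0.2,0,0,0,1]

```text
t: 9.55
eef_pos: [482.3, -8.2, 142.3]
tool_rot: [-2.903, -1.2, 0.0]
force: [0.4, -0.5, -0.2]
width: 56.6
```

```bash
python3 -c "
from h import *
go(482.3,-7.9,98,-45)"
```

```text
t 9.6 pos [482.3  -8.2 142.3] ydir -45.1 j6 0.69 w 56.6 F [ 0.4 -0.5 -0.2] T [-0.02  0.08 -0.01]
world d [  0.    0.3 -44.3] shares [ 0.001 -0.001  0.222] turn share -0.001 tilt 0.0
```

play_rows:
  rows:
    - [-0.2,0,0,0.15,0]
    - [-0.2,0,0,0.22,0]
    - [-0.2,0,0,0.22,0]
    - [1,0,0,0.22,0]
    - [1,0,0,0.22,0]
    - [1,0,0,0.22,0]
    - [1,0,0,0.22,0]
    - [1,0,0,0.22,0]
    - [1,0,0,0.22,0]
    - [1,0,0,0.22,0]
    - [1,0,0,0.22,0]
    - [1,0,0,0.22,0]

```text
t: 10.75
eef_pos: [482.4, -8.2, 98.6]
tool_rot: [2.904, 1.199, 0.0]
force: [-0.8, -1.0, 4.3]
width: 13.9
```

play_rows:
  rows:
    - [1,0,0,0,0]
    - [1,0,0,0,0]
    - [1,0,0,0,-0.09]
    - [1,0,0,0,-0.18]
    - [1,0,0,0,-0.27]
    - [1,0,0,0,-0.36]
    - [1,0,0,0,-0.45]
    - [1,0,0,0,-0.54]
    - [1,0,0,0,-0.63]
    - [1,0,0,0,-0.72]
    - [1,0,0,0,-0.8]
    - [1,0,0,0,-0.8]

```text
t: 11.95
eef_pos: [481.7, -8.1, 98.6]
tool_rot: [-1.638, -2.679, 0.001]
force: [-7.0, 1.4, 9.3]
width: 13.7
```

```bash
python3 -c "
from h import *
go(482.3,-7.9,98,84.3)"
```

```text
t 11.9 pos [481.7  -8.1  98.6] ydir 27.1 j6 -0.57 w 13.7 F [-7.   1.4  9.3] T [0.08 1.32 0.13]
world d [ 0.6  0.2 -0.6] shares [-0.     0.003  0.003] turn share -0.635 tilt 0.09
```

play_rows:
  rows:
    - [1,0,0,0,-0.09]
    - [1,0,0,0,-0.18]
    - [1,0,0,0,-0.27]
    - [1,0,0,0,-0.36]
    - [1,0,0,0,-0.45]
    - [1,0,0,0,-0.54]
    - [1,0,0,0,-0.58]
    - [1,0,0,0,-0.6]
    - [1,0,0,0,-0.6]

```text
t: 12.85
eef_pos: [481.4, -8.5, 98.6]
tool_rot: [-0.248, -3.129, 0.001]
force: [-9.2, -2.7, 11.8]
width: 14.0
```

play_rows:
  rows:
    - [1,0,0,0,-0.01]
    - [1,0,0,0,-0.02]
    - [1,0,0,0,-0.03]
    - [1,0,0,0,-0.04]
    - [1,0,0,0,-0.04]

```text
t: 13.35
eef_pos: [481.4, -8.6, 98.6]
tool_rot: [-0.151, -3.136, 0.001]
force: [-9.8, -3.3, 11.0]
width: 13.6
```

```bash
python3 -c "
from h import *
go(482.3,-7.9,98,84.3)"
```

```text
t 13.3 pos [481.4  -8.6  98.6] ydir 84.5 j6 -1.57 w 13.6 F [-9.8 -3.3 11. ] T [-0.65  1.9  -0.03]
world d [ 0.9  0.7 -0.6] shares [-0.004  0.004  0.003] turn share 0.002 tilt 0.14
```

Ydir is at 84.5° with no stop torque yet. I continue in small steps.

play_rows:
  rows:
    - [1,0,0,0,-0.01]
    - [1,0,0,0,-0.02]
    - [1,0,0,0,-0.03]
    - [1,0,0,0,-0.03]

```text
t: 13.75
eef_pos: [481.4, -8.5, 98.5]
tool_rot: [-0.078, -3.138, 0.001]
force: [-9.1, -3.3, 11.2]
width: 14.0
```

```bash
python3 -c "
from h import *
go(482.3,-7.9,98,84.3)"
```

```text
t 13.8 pos [481.4  -8.5  98.5] ydir 87.1 j6 -1.61 w 14.0 F [-9.1 -3.3 11.2] T [-0.6   1.81 -0.68]
world d [ 0.9  0.6 -0.5] shares [-0.004  0.003  0.003] turn share 0.032 tilt 0.13
```

play_rows:
  rows:
    - [1,0,0,0,-0.01]
    - [1,0,0,0,-0.015]
    - [1,0,0,0,-0.015]
    - [1,0,0,0,-0.015]

```text
t: 14.15
eef_pos: [481.6, -8.6, 98.5]
tool_rot: [-0.042, -3.14, 0.001]
force: [-7.6, -3.5, 9.4]
width: 14.3
```

```bash
python3 -c "
from h import *
go(482.3,-7.9,98,84.3)"
```

```text
t 14.2 pos [481.6  -8.6  98.5] ydir 88.5 j6 -1.64 w 14.3 F [-7.6 -3.5  9.4] T [-0.56  1.43 -0.59]
world d [ 0.7  0.7 -0.5] shares [-0.003  0.003  0.003] turn share 0.046 tilt 0.1
```

play_rows:
  rows:
    - [-0.3,0,0,0,0]
    - [-0.3,0,0,0,0]
    - [-0.3,0,0,0,0]
    - [-0.3,0,0,0,0]
    - [-0.3,0,0,0,0]
    - [-0.3,0,0,-0.2,0]
    - [-0.3,0,0,-0.3,0]
    - [-0.3,0,0,-0.3,0]

```text
t: 14.95
eef_pos: [483.4, -8.3, 161.0]
tool_rot: [0.041, 3.137, -0.001]
force: [0.4, 0.8, -1.2]
width: 61.0
```

```bash
python3 -c "
from h import *
go(607,33,158,84.3)"
```

```text
t 14.9 pos [483.4  -8.3 161. ] ydir 88.5 j6 -1.64 w 61.0 F [ 0.4  0.8 -1.2] T [-0.    0.07  0.01]
world d [123.6  41.3  -3. ] shares [-0.612  0.222  0.018] turn share 0.047 tilt 0.26
```

play_rows:
  rows:
    - [1,-0.61,0.22,0.02,0.047]
    - [1,-0.61,0.22,0.02,0.047]
    - [1,-0.61,0.22,0.02,0.047]
    - [1,-0.61,0.22,0.02,0.047]
    - [1,-0.61,0.22,0.02,0.047]
    - [1,-0.61,0.22,0.02,0.047]
    - [1,-0.61,0.22,0.02,0.047]
    - [1,-0.61,0.22,0.02,0.047]
    - [1,-0.61,0.22,0.02,0.047]

```text
t: 15.85
eef_pos: [605.2, 32.4, 154.8]
tool_rot: [0.157, 3.137, -0.0]
force: [-0.7, -0.7, -0.4]
width: 0.4
```

```bash
python3 -c "
from h import *
go(607,33,91,84.3)
for n in('top','side'):
    c,im=shot(n,n+'5.png')
    s=im[140:260,270:390] if n=='top' else im[130:230,250:370]
    cv2.imwrite('pics/%s5c.png'%n,cv2.resize(s,None,fx=5,fy=5)[:,:,::-1])
"
```

```text
t 15.8 pos [605.2  32.4 154.8] ydir 84.3 j6 -1.48 w 0.4 F [-0.7 -0.7 -0.4] T [ 0.01  0.01 -0.07]
world d [  1.8   0.6 -63.8] shares [-0.008  0.004  0.319] turn share -0.000 tilt 0.03
```

View pics/top5c.png

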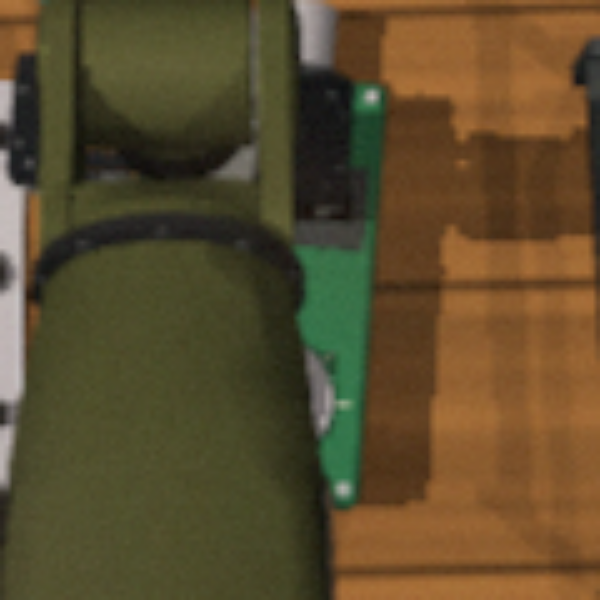

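View pics/side5c.png

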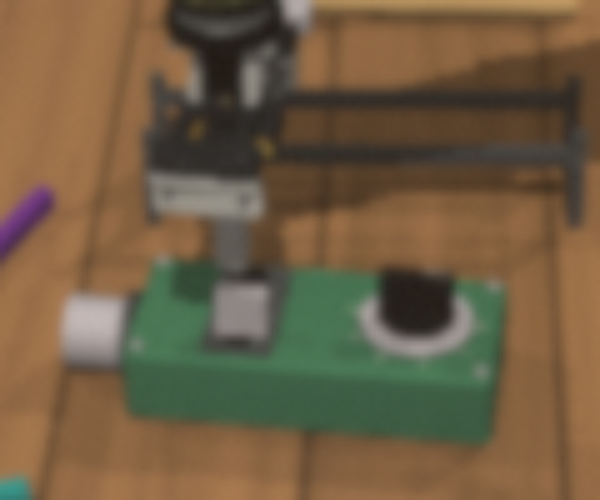

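play_rows:
  rows:
    - [1,-0.005,0,0.15,0]
    - [1,-0.005,0,0.25,0]
    - [1,-0.005,0,0.31,0]
    - [1,-0.005,0,0.31,0]
    - [1,-0.005,-0.04,0.31,0]
    - [1,-0.005,-0.08,0.31,0]
    - [1,-0.005,-0.12,0.31,0]
    - [1,-0.005,-0.16,0.31,0]
    - [1,-0.005,-0.2,0.31,0]
    - [1,-0.005,-0.2,0.31,0]

```text
t: 16.95
eef_pos: [602.3, -8.6, 92.6]
tool_rot: [0.159, 3.137, -0.001]
force: [0.4, -0.8, 1.5]
width: 0.3
```

```bash
python3 -c "
from h import *
go(599,-36.5,92,84.3)
c,im=shot('side','s6.png')
cv2.imwrite('pics/s6c.png',cv2.resize(im[130:230,250:370],None,fx=5,fy=5)[:,:,::-1])
"
```

```text
t 16.9 pos [602.3  -8.6  92.6] ydir 84.2 j6 -1.54 w 0.3 F [ 0.4 -0.8  1.5] T [ 0.04  0.08 -0.04]
world d [ -3.3 -27.9  -0.6] shares [ 0.002 -0.141  0.003] turn share -0.001 tilt 0.02
```

View pics/s6c.png

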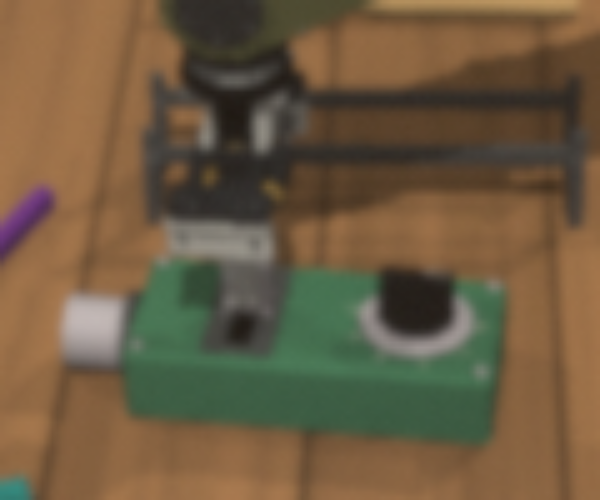

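play_rows:
  rows:
    - [1,0,-0.04,0,0]
    - [1,0,-0.07,0,0]
    - [1,0,-0.08,0,0]
    - [1,0,-0.09,0,0]
    - [1,0,-0.1,0,0]

```text
t: 17.5
eef_pos: [600.3, -27.2, 92.3]
tool_rot: [-0.157, -3.137, -0.0]
force: [-0.0, 2.7, -0.9]
width: 0.4
```

play_rows:
  rows:
    - [1,0,-0.01,0,0]
    - [1,0,-0.02,0,0]
    - [1,0,-0.03,0,0]

```text
t: 17.8
eef_pos: [599.7, -33.1, 92.3]
tool_rot: [-0.157, -3.137, -0.0]
force: [0.3, 14.8, -0.0]
width: 0.5
```

play_rows:
  rows:
    - [1,0,-0.01,0,0]
    - [1,0,-0.01,0,0]

```text
t: 18.0
eef_pos: [599.7, -33.2, 92.4]
tool_rot: [-0.156, -3.138, -0.005]
force: [0.1, 18.3, -1.0]
width: 0.1
```

play_rows:
  rows:
    - [1,0,-0.008,0,0]
    - [1,0,-0.008,0,0]
    - [1,0,-0.008,0,0]

```text
t: 18.3
eef_pos: [599.6, -33.4, 92.4]
tool_rot: [0.155, 3.138, 0.008]
force: [2.9, 27.1, 0.0]
width: 0.5
```

play_rows:
  rows:
    - [-0.3,0,0.03,0,0]
    - [-0.3,0,0.06,0,0]
    - [-0.3,0,0.06,-0.2,0]
    - [-0.3,0,0.06,-0.4,0]
    - [-0.3,0,0.06,-0.6,0]
    - [-0.3,0,0.06,-0.6,0]

```text
t: 18.9
eef_pos: [602.4, -25.4, 218.4]
tool_rot: [0.157, 3.128, -0.002]
force: [0.0, 0.7, -0.5]
width: 45.0
```

```bash
python3 -c "
from h import *
go(480,243,180,0)
c,im=shot('side','s7.png')
cv2.imwrite('pics/s7c.png',cv2.resize(im[130:230,250:370],None,fx=5,fy=5)[:,:,::-1])
"
```

```text
t 18.9 pos [602.4 -25.4 218.4] ydir 84.3 j6 -1.57 w 45.0 F [ 0.   0.7 -0.5] T [-0.11  0.   -0.04]
world d [-122.4  268.4  -38.4] shares [0.745 1.274 0.184] turn share 0.936 tilt 0.53
```

View pics/s7c.png

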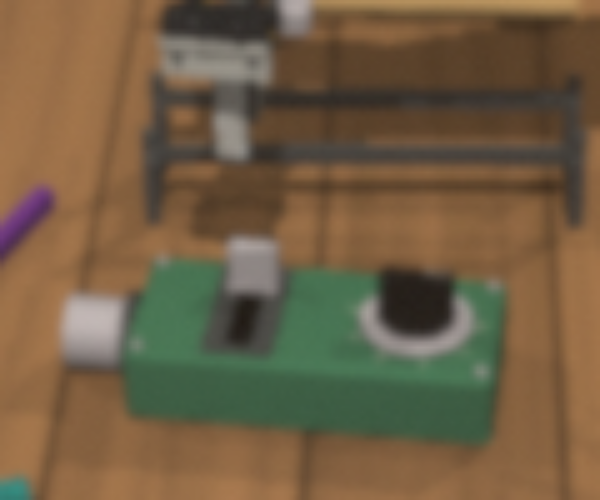

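The side crop shows the gate tab at the far end of its slot (252,265), so it is shut. The dial bar lies along the unit. Next I re-measure the blanks.

```bash
cat >> h.py <<'E'
def blanks(f):
    c,im=shot('top',f)
    m=((im.max(2)<75)).astype(np.uint8); m[:, :195]=0; m[:,300:]=0; m[:135]=0;m[280:]=0
    n,l,st,ce=cv2.connectedComponentsWithStats(m)
    for i in range(1,n):
        if st[i,4]<150 or st[i,4]>700: continue
        uv=np.argwhere(l==i)[:,::-1]; P=ray(c,uv,20)[:,:2]; q=P-P.mean(0); u=np.linalg.svd(q,full_matrices=False)[2][0]; u=u if u[1]>0 else -u; s=q@u
        mid=P.mean(0)+u*(s.max()+s.min())/2; k=np.abs((P-mid)@u)<30; v=np.array([-u[1],u[0]])
        lat=(P[k]-mid)@v; mid=mid+v*(lat.max()+lat.min())/2
        print('blank px',ce[i].round(0),'area',st[i,4],'mid',mid.round(1),'len %.0f'%(np.ptp(s)),'axis-deg-from-y %.1f'%np.degrees(np.arctan2(-u[0],u[1])),'shank w %.0f'%np.ptp(lat))
    return c,im
E
python3 -c "
from h import *
c,im=blanks('t8.png'); cv2.imwrite('pics/t8c.png',cv2.resize(im[120:290,190:450],None,fx=3,fy=3)[:,:,::-1])"
```

```text
blank px [296. 160.] area 189 mid [676.9  73.1] len 90 axis-deg-from-y 87.0 shank w 22
blank px [240. 168.] area 334 mid [654.8 241.5] len 174 axis-deg-from-y 1.8 shank w 16
blank px [292. 234.] area 371 mid [444.7  87.4] len 282 axis-deg-from-y 77.1 shank w 24
blank px [246. 196.] area 333 mid [566.7 243.1] len 176 axis-deg-from-y 2.8 shank w 16
blank px [238. 223.] area 295 mid [483.  241.6] len 171 axis-deg-from-y -0.6 shank w 10
blank px [244. 249.] area 302 mid [401.8 247.6] len 176 axis-deg-from-y 0.6 shank w 13
```

View pics/t8c.png

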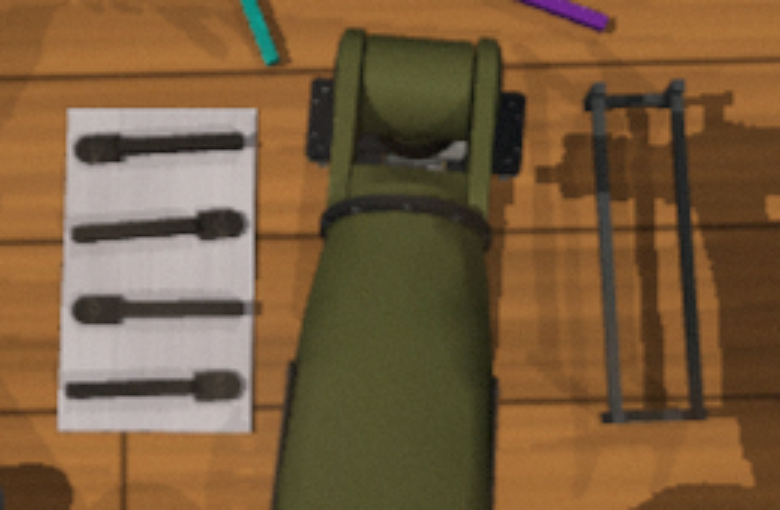

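```bash
python3 -c "
from h import *
go(655,241.5,150,2)"
```

```text
t 19.0 pos [600.8 -25.2 212.9] ydir 84.3 j6 -1.57 w 52.8 F [-0.9  0.5 -0.4] T [-0.01  0.01 -0.05]
world d [ 54.2 266.7 -62.9] shares [-0.136  1.354  0.314] turn share 0.914 tilt 0.09
```

play_rows:
  rows:
    - [-0.2,-0.03,0.25,0,0.09]
    - [-0.2,-0.13,1,0,0.91]
    - [-0.2,-0.13,1,0,0.91]
    - [-0.2,-0.13,1,0,0.91]
    - [-0.2,-0.13,1,0,0.91]
    - [-0.2,-0.13,1,0,0.91]
    - [-0.2,-0.13,1,0,0.91]
    - [-0.2,-0.13,1,0,0.91]
    - [-0.2,-0.13,1,0,0.91]
    - [-0.2,-0.13,1,0,0.91]
    - [-0.2,-0.13,1,0,0.91]
    - [-0.2,-0.13,1,0,0.91]

```text
t: 20.2
eef_pos: [646.2, 171.4, 211.2]
tool_rot: [-2.171, -2.27, 0.002]
force: [0.2, 0.5, 1.0]
width: 56.1
```

```bash
python3 -c "
from h import *
go(655,241.5,28,1.8)"
```

```text
t 20.2 pos [646.2 171.4 211.2] ydir 2.5 j6 0.16 w 56.1 F [0.2 0.5 1. ] T [-0.04  0.06  0.04]
world d [   8.8   70.1 -183.2] shares [0.349 0.061 0.916] turn share 0.008 tilt 0.1
```

play_rows:
  rows:
    - [-0.2,0.2,0.04,0.1,0.008]
    - [-0.2,0.35,0.06,0.3,0.008]
    - [-0.2,0.35,0.06,0.5,0.008]
    - [-0.2,0.35,0.06,0.7,0.008]
    - [-0.2,0.35,0.06,0.8,0.008]
    - [-0.2,0.35,0.06,0.8,0.008]
    - [-0.2,0.35,0.06,0.8,0.008]

```text
t: 20.9
eef_pos: [655.8, 242.0, 53.1]
tool_rot: [2.187, 2.255, 0.0]
force: [-0.3, 0.5, 0.6]
width: 56.8
```

```bash
python3 -c "
from h import *
go(655,241.5,28,1.8)
c,im=shot('side','s9.png')
cv2.imwrite('pics/s9c.png',cv2.resize(im[190:290,240:390],None,fx=5,fy=5)[:,:,::-1])
"
```

```text
t 20.9 pos [655.8 242.   53.1] ydir 1.7 j6 0.27 w 56.8 F [-0.3  0.5  0.6] T [-0.09 -0.02 -0.01]
world d [ -0.8  -0.5 -25.1] shares [-0.003 -0.004  0.125] turn share -0.001 tilt 0.02
```

View pics/s9c.png

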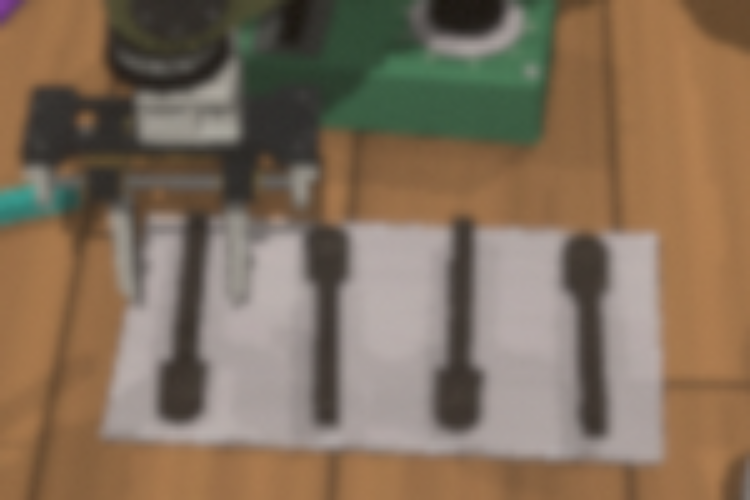

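The side crop shows the fingers at (125,250) and (237,255), straddling the far blank's shank at (190,290). I go down and grip.

play_rows:
  rows:
    - [-0.2,-0.003,-0.003,0.06,0]
    - [-0.2,-0.003,-0.003,0.12,0]
    - [-0.2,-0.003,-0.003,0.125,0]
    - [1,-0.003,-0.003,0.125,0]
    - [1,-0.003,-0.003,0.125,0]
    - [1,-0.003,-0.003,0.125,0]
    - [1,-0.003,-0.003,0.125,0]
    - [1,-0.003,-0.003,0.125,0]
    - [1,-0.003,-0.003,0.125,0]
    - [1,-0.003,-0.003,0.125,0]
    - [1,-0.003,-0.003,0.125,0]
  grip_force: 45

```text
t: 22.05
eef_pos: [655.0, 241.4, 27.6]
tool_rot: [2.189, 2.253, 0.0]
force: [-0.8, -0.0, 2.3]
width: 15.9
```

play_rows:
  rows:
    - [1,0,0,-0.1,0]
    - [1,0,0,-0.3,0]
    - [1,0,0,-0.5,0]
    - [1,0,0,-0.7,0]
    - [1,0,0,-0.75,0]
    - [1,0,0,-0.75,0]

```text
t: 22.65
eef_pos: [655.2, 241.5, 177.9]
tool_rot: [2.189, 2.253, 0.002]
force: [0.2, 1.1, -4.7]
width: 15.4
```

```bash
python3 -c "
from h import *
go(634,-252.8,130,0.9)"
```

```text
t 22.6 pos [655.2 241.5 177.9] ydir 1.7 j6 0.27 w 15.4 F [ 0.2  1.1 -4.7] T [-0.05  0.06  0.01]
world d [ -21.2 -494.3  -47.9] shares [-2.467 -0.178  0.238] turn share 0.008 tilt 0.09
```

play_rows:
  rows:
    - [1,-0.15,0,0,0]
    - [1,-0.4,0,0,0]
    - [1,-0.65,-0.05,0,0]
    - [1,-0.9,-0.06,0,0]
    - [1,-1,-0.07,0,0]
    - [1,-1,-0.07,0,0]

```text
t: 23.25
eef_pos: [645.7, 37.8, 174.2]
tool_rot: [-2.191, -2.247, 0.005]
force: [1.1, 0.2, -4.3]
width: 15.2
```

play_rows:
  rows:
    - [1,-0.25,0,0,0]
    - [1,-0.5,0,0,0]
    - [1,-0.75,-0.05,0,0]
    - [1,-1,-0.07,0,0]
    - [1,-1,-0.07,0,0]
    - [1,-1,-0.07,0,0]

```text
t: 23.85
eef_pos: [637.9, -159.4, 174.9]
tool_rot: [-2.188, -2.249, 0.002]
force: [0.2, -0.1, -3.4]
width: 15.5
```

```bash
python3 -c "
from h import *
go(634,-252.8,130,0.9)"
```

```text
t 23.9 pos [ 637.9 -159.4  174.9] ydir 1.6 j6 -0.33 w 15.5 F [ 0.2 -0.1 -3.4] T [-0.    0.03 -0.04]
world d [ -3.9 -93.4 -44.9] shares [-0.467 -0.032  0.224] turn share 0.008 tilt 0.2
```

play_rows:
  rows:
    - [1,-0.25,-0.03,0,0.008]
    - [1,-0.46,-0.03,0.05,0.008]
    - [1,-0.46,-0.03,0.15,0.008]
    - [1,-0.46,-0.03,0.26,0.008]
    - [1,-0.46,-0.03,0.26,0.008]
    - [1,-0.46,-0.03,0.26,0.008]

```text
t: 24.45
eef_pos: [635.6, -249.8, 125.0]
tool_rot: [-2.2, -2.241, 0.001]
force: [0.8, -0.5, -3.6]
width: 15.7
```

```bash
python3 -c "
from h import *
go(634,-252.8,93,0.9)
for n in('top','side'):
    c,im=shot(n,n+'10.png')
    s=im[130:270,360:450] if n=='top' else im[110:200,250:400]
    cv2.imwrite('pics/%s10c.png'%n,cv2.resize(s,None,fx=4.2,fy=4.2)[:,:,::-1])
"
```

```text
t 24.4 pos [ 635.6 -249.8  125. ] ydir 1.0 j6 -0.45 w 15.7 F [ 0.8 -0.5 -3.6] T [-0.11  0.08 -0.02]
world d [ -1.6  -3.  -32. ] shares [-0.015 -0.008  0.16 ] turn share 0.002 tilt 0.08
```

View pics/side10c.png

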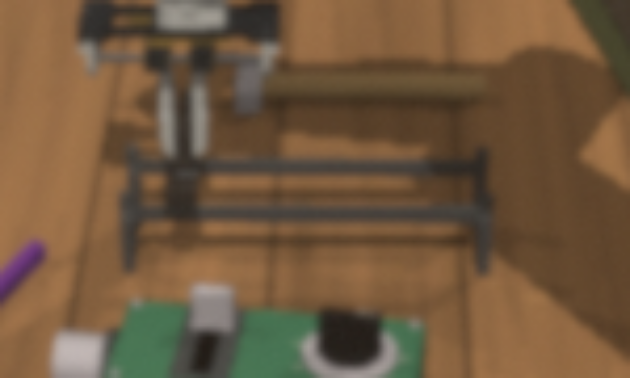

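View pics/top10c.png

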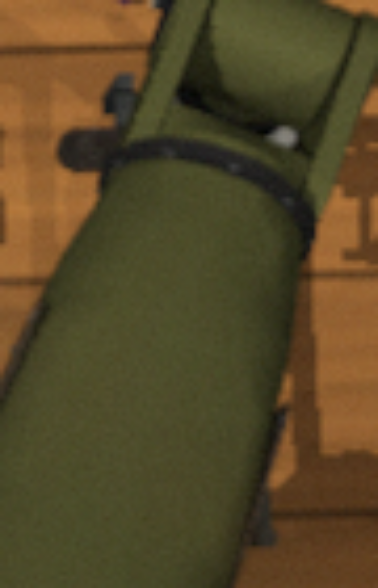

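play_rows:
  rows:
    - [1,-0.015,-0.008,0.08,0]
    - [1,-0.015,-0.008,0.14,0]
    - [1,-0.015,-0.008,0.155,0]
    - [1,-0.015,-0.008,0.16,0]
    - [1,-0.015,-0.008,0.165,0]
    - [1,-0.015,-0.008,0.165,0]

```text
t: 25.15
eef_pos: [633.8, -254.5, 92.8]
tool_rot: [2.203, 2.239, 0.0]
force: [-0.2, 0.1, -3.8]
width: 15.7
```

play_rows:
  rows:
    - [1,0,0,0.005,0]
    - [1,0,0,0.01,0]
    - [1,0,0,0.01,0]

```text
t: 25.45
eef_pos: [633.9, -254.5, 91.6]
tool_rot: [2.202, 2.239, 0.0]
force: [-2.8, 1.7, 4.8]
width: 15.6
```

play_rows:
  rows:
    - [0.2,0,0,0,0]
    - [0.2,0,0,0,0]
    - [0.2,0,0,0,0]
    - [0.2,0,0,0,0]
    - [0.2,0,0,-0.1,0]
    - [0.2,0,0,-0.3,0]
    - [0.2,0,0,-0.5,0]
    - [0.2,0,0,-0.5,0]

```text
t: 26.25
eef_pos: [635.3, -255.1, 197.0]
tool_rot: [2.197, 2.233, 0.005]
force: [-0.8, -0.2, 0.2]
width: 37.2
```

```bash
python3 -c "
from h import *
go(567,243,170,2.8)
c,im=blanks('t11.png')
c,im=shot('side','s11.png')
cv2.imwrite('pics/s11c.png',cv2.resize(im[120:200,250:400],None,fx=4.2,fy=4.2)[:,:,::-1])
"
```

```text
t 26.2 pos [ 635.3 -255.1  197. ] ydir 0.9 j6 -0.45 w 37.2 F [-0.8 -0.2  0.2] T [-0.04  0.06 -0.01]
world d [-68.3 498.1 -27. ] shares [ 2.496 -0.302  0.122] turn share -0.021 tilt 0.54
blank px [245. 196.] area 329 mid [566.8 241.5] len 173 axis-deg-from-y 2.7 shank w 16
blank px [238. 223.] area 295 mid [483.  241.6] len 171 axis-deg-from-y -0.6 shank w 10
blank px [244. 249.] area 306 mid [401.8 247.6] len 176 axis-deg-from-y 0.8 shank w 13
blank px [287. 264.] area 454 mid [356.6 114.7] len 105 axis-deg-from-y -9.9 shank w 60
```

View pics/s11c.png

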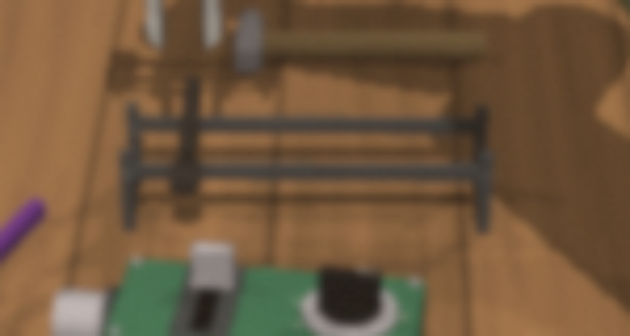

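The far blank now lies across both rails, at (187,140) in the crop. Next is the second blank.

play_rows:
  rows:
    - [0.0,0.25,0,0,0]
    - [-0.2,0.5,-0.05,0,0]
    - [-0.2,0.75,-0.1,0,0]
    - [-0.2,1,-0.12,0,0]
    - [-0.2,1,-0.12,0,0]
    - [-0.2,1,-0.12,0,0]

```text
t: 26.95
eef_pos: [606.0, -53.9, 189.3]
tool_rot: [-2.2, -2.241, 0.002]
force: [-0.2, -0.2, 0.4]
width: 56.4
```

play_rows:
  rows:
    - [-0.2,0.25,0,0,0]
    - [-0.2,0.5,-0.05,0,0]
    - [-0.2,0.75,-0.1,0,0]
    - [-0.2,1,-0.12,0,0]
    - [-0.2,1,-0.12,0,0]
    - [-0.2,1,-0.12,0,0]

```text
t: 27.55
eef_pos: [579.2, 144.3, 189.5]
tool_rot: [-2.202, -2.24, 0.002]
force: [0.4, -0.3, -0.2]
width: 56.3
```

```bash
python3 -c "
from h import *
go(567,242,28,2.7)"
```

```text
t 27.6 pos [579.2 144.3 189.5] ydir 1.0 j6 0.17 w 56.3 F [ 0.4 -0.3 -0.2] T [-0.06  0.01 -0.05]
world d [ -12.2   97.7 -161.5] shares [ 0.49  -0.052  0.807] turn share -0.019 tilt 0.08
```

play_rows:
  rows:
    - [-0.2,0.25,-0.03,0,-0.02]
    - [-0.2,0.48,-0.05,0.1,-0.02]
    - [-0.2,0.48,-0.05,0.3,-0.02]
    - [-0.2,0.48,-0.05,0.5,-0.02]
    - [-0.2,0.48,-0.05,0.65,-0.02]
    - [-0.2,0.48,-0.05,0.65,-0.02]
    - [-0.2,0.48,-0.05,0.65,-0.02]

```text
t: 28.25
eef_pos: [568.5, 239.1, 61.0]
tool_rot: [2.17, 2.272, -0.0]
force: [0.9, 0.2, 1.1]
width: 56.5
```

```bash
python3 -c "
from h import *
go(567,242,28,2.7)
c,im=shot('side','s12.png')
cv2.imwrite('pics/s12c.png',cv2.resize(im[190:290,240:390],None,fx=4,fy=4)[:,:,::-1])
"
```

```text
t 28.2 pos [568.5 239.1  61. ] ydir 2.6 j6 0.29 w 56.5 F [0.9 0.2 1.1] T [-0.05  0.03  0.  ]
world d [ -1.5   2.9 -33. ] shares [ 0.015 -0.007  0.165] turn share -0.001 tilt 0.01
```

View pics/s12c.png

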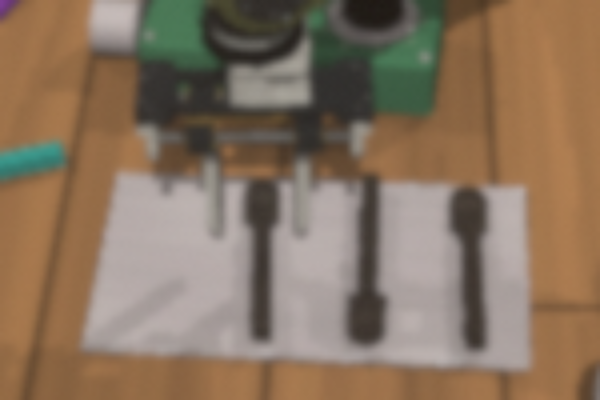

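The fingers straddle the second blank at (260,220). I grip it and lift.

play_rows:
  rows:
    - [-0.2,0.015,-0.007,0.1,0]
    - [-0.2,0.015,-0.007,0.16,0]
    - [-0.2,0.015,-0.007,0.165,0]
    - [1,0.015,-0.007,0.165,0]
    - [1,0.015,-0.007,0.165,0]
    - [1,0.015,-0.007,0.165,0]
    - [1,0.015,-0.007,0.165,0]
    - [1,0.015,-0.007,0.165,0]
    - [1,0.015,-0.007,0.165,0]
    - [1,0.015,-0.007,0.165,0]
    - [1,0.015,-0.007,0.165,0]

```text
t: 29.4
eef_pos: [566.1, 243.6, 27.7]
tool_rot: [2.168, 2.274, 0.0]
force: [0.0, -0.4, 1.6]
width: 15.6
```

play_rows:
  rows:
    - [1,0,0,-0.1,0]
    - [1,0,0,-0.3,0]
    - [1,0,0,-0.5,0]
    - [1,0,0,-0.7,0]
    - [1,0,0,-0.75,0]
    - [1,0,0,-0.75,0]

```text
t: 30.0
eef_pos: [566.1, 243.6, 177.6]
tool_rot: [2.167, 2.274, 0.001]
force: [-0.4, -0.4, -5.5]
width: 15.6
```

```bash
python3 -c "
from h import *
go(559,-254,130,0.9)"
```

```text
t 30.0 pos [566.1 243.6 177.6] ydir 2.7 j6 0.30 w 15.6 F [-0.4 -0.4 -5.5] T [-0.05  0.08 -0.02]
world d [  -7.1 -497.6  -47.6] shares [-2.484 -0.155  0.237] turn share 0.020 tilt 0.06
```

play_rows:
  rows:
    - [1,-0.15,0,0,0]
    - [1,-0.4,0,0,0.02]
    - [1,-0.65,-0.05,0,0.02]
    - [1,-0.9,-0.06,0,0.02]
    - [1,-1,-0.06,0,0.02]
    - [1,-1,-0.06,0,0.02]

```text
t: 30.6
eef_pos: [562.6, 40.4, 174.5]
tool_rot: [-2.205, -2.234, 0.005]
force: [-0.3, 1.3, -5.0]
width: 15.5
```

play_rows:
  rows:
    - [1,-0.25,0,0,0]
    - [1,-0.5,0,0,0]
    - [1,-0.75,-0.02,0,0]
    - [1,-1,-0.03,0,0]
    - [1,-1,-0.03,0,0]
    - [1,-1,-0.03,0,0]

```text
t: 31.2
eef_pos: [560.2, -156.9, 175.0]
tool_rot: [-2.202, -2.235, 0.002]
force: [0.3, 0.7, -5.8]
width: 16.0
```

```bash
python3 -c "
from h import *
go(559,-254,95,0.9)"
```

```text
t 31.2 pos [ 560.2 -156.9  175. ] ydir 0.9 j6 -0.35 w 16.0 F [ 0.3  0.7 -5.8] T [-0.01  0.1   0.04]
world d [ -1.2 -97.1 -80. ] shares [-0.486 -0.012  0.399] turn share -0.001 tilt 0.21
```

play_rows:
  rows:
    - [1,-0.25,-0.01,0,0]
    - [1,-0.48,-0.01,0,0]
    - [1,-0.48,-0.01,0.1,0]
    - [1,-0.48,-0.01,0.25,0]
    - [1,-0.48,-0.01,0.35,0]
    - [1,-0.48,-0.01,0.39,0]
    - [1,-0.48,-0.01,0.39,0]

```text
t: 31.9
eef_pos: [560.3, -251.4, 97.9]
tool_rot: [-2.2, -2.239, 0.001]
force: [0.9, 0.2, -5.8]
width: 15.4
```

```bash
python3 -c "
from h import *
go(559,-254,91.7,0.9)"
```

```text
t 31.9 pos [ 560.3 -251.4   97.9] ydir 1.0 j6 -0.50 w 15.4 F [ 0.9  0.2 -5.8] T [-0.09  0.03 -0.07]
world d [-1.3 -2.6 -6.2] shares [-0.013 -0.006  0.031] turn share 0.001 tilt 0.17
```

play_rows:
  rows:
    - [1,-0.01,-0.005,0.01,0]
    - [1,-0.01,-0.005,0.02,0]
    - [1,-0.01,-0.005,0.026,0]
    - [1,-0.01,-0.005,0.026,0]

```text
t: 32.3
eef_pos: [559.5, -255.0, 94.5]
tool_rot: [2.203, 2.239, 0.0]
force: [-0.5, -0.8, -4.5]
width: 15.6
```

```bash
python3 -c "
from h import *
go(559,-254,91.7,0.9)"
```

```text
t 32.3 pos [ 559.5 -255.    94.5] ydir 0.9 j6 -0.50 w 15.6 F [-0.5 -0.8 -4.5] T [-0.09  0.05  0.02]
world d [-0.5  1.  -2.8] shares [ 0.005 -0.003  0.014] turn share 0.000 tilt 0.02
```

play_rows:
  rows:
    - [1,0,0,0.008,0]
    - [1,0,0,0.014,0]
    - [1,0,0,0.015,0]

```text
t: 32.6
eef_pos: [559.5, -255.0, 91.6]
tool_rot: [2.203, 2.239, 0.0]
force: [-2.2, 0.9, 1.3]
width: 15.4
```

play_rows:
  rows:
    - [0.2,0,0,0,0]
    - [0.2,0,0,0,0]
    - [0.2,0,0,0,0]
    - [0.2,0,0,0,0]
    - [0.2,0,0,-0.1,0]
    - [0.2,0,0,-0.3,0]
    - [0.2,0,0,-0.5,0]
    - [0.2,0,0,-0.5,0]

```text
t: 33.4
eef_pos: [561.2, -255.8, 197.2]
tool_rot: [2.197, 2.233, 0.004]
force: [0.5, 0.0, 0.5]
width: 37.4
```

```bash
python3 -c "
from h import *
go(483,242,170,0)
c,im=blanks('t13.png')
c,im=shot('side','s13.png')
cv2.imwrite('pics/s13c.png',cv2.resize(im[120:200,250:400],None,fx=4.2,fy=4.2)[:,:,::-1])
"
```

```text
t 33.4 pos [ 561.2 -255.8  197.2] ydir 0.9 j6 -0.50 w 37.4 F [0.5 0.  0.5] T [-0.08  0.04  0.02]
world d [-78.2 497.8 -27.2] shares [ 2.496 -0.351  0.122] turn share 0.011 tilt 0.52
blank px [238. 223.] area 294 mid [483.  241.6] len 171 axis-deg-from-y -0.6 shank w 10
blank px [244. 249.] area 301 mid [401.8 247.6] len 176 axis-deg-from-y 0.6 shank w 13
```

View pics/s13c.png

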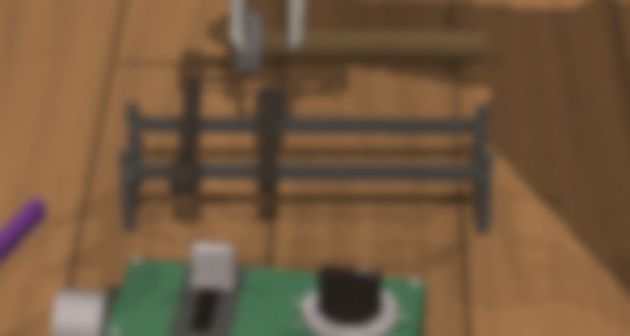

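Two blanks now lie across the rails, at (187,140) and (268,150). Next is the third.

play_rows:
  rows:
    - [0.0,0.25,0,0,0]
    - [-0.2,0.5,-0.05,0,0]
    - [-0.2,0.75,-0.1,0,0]
    - [-0.2,1,-0.14,0,0.01]
    - [-0.2,1,-0.14,0,0.01]
    - [-0.2,1,-0.14,0,0.01]

```text
t: 34.1
eef_pos: [527.8, -54.5, 190.3]
tool_rot: [-2.218, -2.224, 0.001]
force: [0.4, -0.6, 0.4]
width: 56.3
```

play_rows:
  rows:
    - [-0.2,0.25,0,0,0]
    - [-0.2,0.5,-0.05,0,0]
    - [-0.2,0.75,-0.1,0,0]
    - [-0.2,1,-0.14,0,0]
    - [-0.2,1,-0.14,0,0]
    - [-0.2,1,-0.14,0,0]

```text
t: 34.7
eef_pos: [500.2, 144.3, 190.5]
tool_rot: [-2.219, -2.223, 0.002]
force: [0.4, -0.6, -0.3]
width: 56.6
```

```bash
python3 -c "
from h import *
go(482,242,28,0)"
```

```text
t 34.7 pos [500.2 144.3 190.5] ydir 0.1 j6 0.21 w 56.6 F [ 0.4 -0.6 -0.3] T [-0.07  0.04  0.01]
world d [ -18.2   97.7 -162.5] shares [ 0.489 -0.09   0.812] turn share 0.001 tilt 0.07
```

play_rows:
  rows:
    - [-0.2,0.25,-0.05,0,0]
    - [-0.2,0.49,-0.09,0.1,0]
    - [-0.2,0.49,-0.09,0.3,0]
    - [-0.2,0.49,-0.09,0.5,0]
    - [-0.2,0.49,-0.09,0.65,0]
    - [-0.2,0.49,-0.09,0.65,0]
    - [-0.2,0.49,-0.09,0.65,0]
    - [-0.2,0.49,-0.09,0.65,0]

```text
t: 35.5
eef_pos: [483.3, 242.1, 63.0]
tool_rot: [2.221, 2.22, 0.004]
force: [1.3, 1.0, 0.0]
width: 56.2
```

```bash
python3 -c "
from h import *
go(482,242,28,0)
c,im=shot('side','s14.png')
cv2.imwrite('pics/s14c.png',cv2.resize(im[190:290,240:390],None,fx=4,fy=4)[:,:,::-1])
"
```

```text
t 35.5 pos [483.3 242.1  63. ] ydir -0.0 j6 0.40 w 56.2 F [1.3 1.  0. ] T [-0.07  0.06  0.04]
world d [ -1.3  -0.1 -35. ] shares [-0.001 -0.007  0.175] turn share -0.000 tilt 0.14
```

View pics/s14c.png

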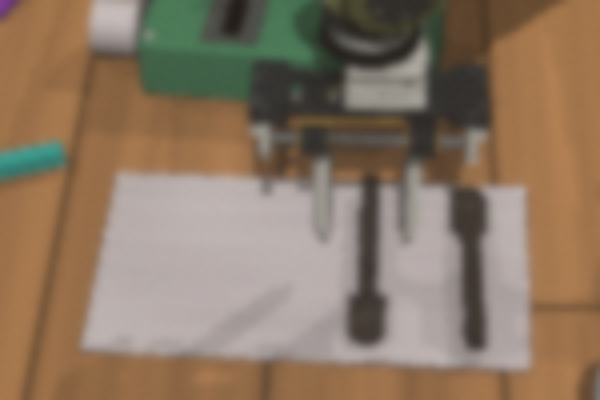

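The fingers straddle the third blank at (370,230). I grip it.

play_rows:
  rows:
    - [-0.2,0,-0.007,0.1,0]
    - [-0.2,0,-0.007,0.16,0]
    - [-0.2,0,-0.007,0.175,0]
    - [1,0,-0.007,0.175,0]
    - [1,0,-0.007,0.175,0]
    - [1,0,-0.007,0.175,0]
    - [1,0,-0.007,0.175,0]
    - [1,0,-0.007,0.175,0]
    - [1,0,-0.007,0.175,0]
    - [1,0,-0.007,0.175,0]
    - [1,0,-0.007,0.175,0]

```text
t: 36.65
eef_pos: [480.8, 242.6, 26.5]
tool_rot: [2.221, 2.222, 0.001]
force: [0.8, 0.1, 2.4]
width: 15.8
```

play_rows:
  rows:
    - [1,0,0,-0.1,0]
    - [1,0,0,-0.3,0]
    - [1,0,0,-0.5,0]
    - [1,0,0,-0.7,0]
    - [1,0,0,-0.75,0]
    - [1,0,0,-0.75,0]

```text
t: 37.25
eef_pos: [480.6, 242.6, 176.3]
tool_rot: [2.22, 2.222, 0.001]
force: [0.3, 0.8, -6.4]
width: 15.7
```

```bash
python3 -c "
from h import *
go(485,-255,130,0.9)"
```

```text
t 37.2 pos [480.6 242.6 176.3] ydir 0.0 j6 0.40 w 15.7 F [ 0.3  0.8 -6.4] T [-0.08  0.13  0.03]
world d [   4.4 -497.6  -46.3] shares [-2.488  0.02   0.231] turn share -0.010 tilt 0.05
```

play_rows:
  rows:
    - [1,-0.15,0,0,0]
    - [1,-0.4,0,0,-0.01]
    - [1,-0.65,0.01,0,-0.01]
    - [1,-0.9,0.01,0,-0.01]
    - [1,-1,0.01,0,-0.01]
    - [1,-1,0.01,0,-0.01]

```text
t: 37.85
eef_pos: [481.6, 40.1, 173.4]
tool_rot: [-2.205, -2.234, 0.005]
force: [0.2, -0.7, -6.2]
width: 15.4
```

play_rows:
  rows:
    - [1,-0.25,0,0,0]
    - [1,-0.5,0,0,0]
    - [1,-0.75,0.01,0,0]
    - [1,-1,0.02,0,0]
    - [1,-1,0.02,0,0]
    - [1,-1,0.02,0,0]

```text
t: 38.45
eef_pos: [489.3, -157.4, 173.8]
tool_rot: [-2.202, -2.235, 0.002]
force: [-1.0, 0.2, -5.2]
width: 15.6
```

```bash
python3 -c "
from h import *
go(485,-255,95,0.9)"
```

```text
t 38.5 pos [ 489.3 -157.4  173.8] ydir 0.8 j6 -0.40 w 15.6 F [-1.   0.2 -5.2] T [-0.07  0.07 -0.02]
world d [ -4.3 -97.6 -78.8] shares [-0.488 -0.027  0.393] turn share -0.001 tilt 0.23
```

play_rows:
  rows:
    - [1,-0.25,-0.01,0,0]
    - [1,-0.48,-0.027,0,0]
    - [1,-0.48,-0.027,0.1,0]
    - [1,-0.48,-0.027,0.25,0]
    - [1,-0.48,-0.027,0.35,0]
    - [1,-0.48,-0.027,0.39,0]
    - [1,-0.48,-0.027,0.39,0]
    - [1,-0.48,-0.027,0.39,0]
    - [1,-0.48,-0.027,0.39,0]

```text
t: 39.35
eef_pos: [486.7, -253.4, 99.3]
tool_rot: [2.201, 2.239, 0.001]
force: [-0.7, 0.1, -5.2]
width: 15.6
```

```bash
python3 -c "
from h import *
go(485,-255,90.5,0.9)"
```

```text
t 39.4 pos [ 486.7 -253.4   99.3] ydir 1.0 j6 -0.56 w 15.6 F [-0.7  0.1 -5.2] T [-0.05  0.06 -0.03]
world d [-1.7 -1.6 -8.8] shares [-0.008 -0.009  0.044] turn share 0.001 tilt 0.1
```

play_rows:
  rows:
    - [1,-0.008,-0.009,0.02,0]
    - [1,-0.008,-0.009,0.03,0]
    - [1,-0.008,-0.009,0.036,0]
    - [1,-0.008,-0.009,0.042,0]
    - [1,-0.008,-0.009,0.042,0]

```text
t: 39.85
eef_pos: [484.4, -255.1, 90.5]
tool_rot: [2.203, 2.239, -0.0]
force: [-4.4, 2.3, 4.1]
width: 15.5
```

play_rows:
  rows:
    - [0.2,0,0,0,0]
    - [0.2,0,0,0,0]
    - [0.2,0,0,0,0]
    - [0.2,0,0,0,0]
    - [0.2,0,0,-0.1,0]
    - [0.2,0,0,-0.3,0]
    - [0.2,0,0,-0.5,0]
    - [0.2,0,0,-0.5,0]

```text
t: 40.65
eef_pos: [486.0, -256.0, 195.2]
tool_rot: [2.197, 2.234, 0.003]
force: [0.2, -0.5, -0.2]
width: 37.7
```

```bash
python3 -c "
from h import *
go(400,247,170,.6)
c,im=blanks('t15.png')
c,im=shot('side','s15.png')
cv2.imwrite('pics/s15c.png',cv2.resize(im[120:200,250:400],None,fx=4.2,fy=4.2)[:,:,::-1])
"
```

```text
t 40.6 pos [ 486.  -256.   195.2] ydir 0.9 j6 -0.57 w 37.7 F [ 0.2 -0.5 -0.2] T [-0.09  0.09 -0.06]
world d [-86.  503.  -25.2] shares [ 2.522 -0.39   0.112] turn share 0.004 tilt 0.49
blank px [244. 249.] area 310 mid [401.9 247.6] len 176 axis-deg-from-y 0.9 shank w 13
```

View pics/s15c.png

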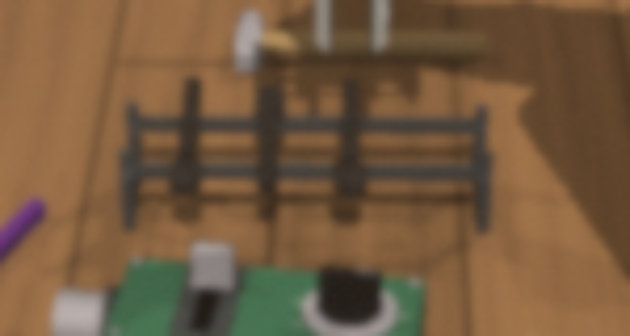

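Three are in place. Now the last one.

play_rows:
  rows:
    - [0.0,0.25,0,0,0]
    - [-0.2,0.5,-0.05,0,0]
    - [-0.2,0.75,-0.1,0,0]
    - [-0.2,1,-0.15,0,0]
    - [-0.2,1,-0.15,0,0]
    - [-0.2,1,-0.15,0,0]

```text
t: 41.35
eef_pos: [450.8, -54.8, 189.1]
tool_rot: [-2.2, -2.241, 0.001]
force: [0.2, 0.1, -0.3]
width: 56.4
```

play_rows:
  rows:
    - [-0.2,0.25,0,0,0]
    - [-0.2,0.5,-0.05,0,0]
    - [-0.2,0.75,-0.1,0,0]
    - [-0.2,1,-0.15,0,0]
    - [-0.2,1,-0.15,0,0]
    - [-0.2,1,-0.15,0,0]

```text
t: 41.95
eef_pos: [418.1, 143.8, 189.2]
tool_rot: [-2.202, -2.241, 0.002]
force: [-0.3, -0.0, 0.3]
width: 56.6
```

```bash
python3 -c "
from h import *
go(400.5,247,28,.7)"
```

```text
t 42.0 pos [418.1 143.8 189.2] ydir 1.0 j6 0.23 w 56.6 F [-0.3 -0.   0.3] T [-0.05  0.03  0.01]
world d [ -17.6  103.2 -161.2] shares [ 0.518 -0.078  0.806] turn share 0.003 tilt 0.06
```

play_rows:
  rows:
    - [-0.2,0.25,-0.05,0,0]
    - [-0.2,0.5,-0.08,0.1,0]
    - [-0.2,0.52,-0.08,0.3,0]
    - [-0.2,0.52,-0.08,0.5,0]
    - [-0.2,0.52,-0.08,0.65,0]
    - [-0.2,0.52,-0.08,0.65,0]
    - [-0.2,0.52,-0.08,0.65,0]
    - [-0.2,0.52,-0.08,0.65,0]

```text
t: 42.75
eef_pos: [401.5, 247.3, 61.4]
tool_rot: [2.204, 2.237, 0.003]
force: [1.0, 0.1, 0.2]
width: 56.4
```

```bash
python3 -c "
from h import *
go(400.5,247,28,.7)
c,im=shot('side','s16.png')
cv2.imwrite('pics/s16c.png',cv2.resize(im[190:310,260:420],None,fx=4,fy=4)[:,:,::-1])
"
```

```text
t 42.8 pos [401.5 247.3  61.4] ydir 0.9 j6 0.46 w 56.4 F [1.  0.1 0.2] T [-0.02  0.07  0.04]
world d [ -1.   -0.3 -33.4] shares [-0.001 -0.005  0.167] turn share 0.002 tilt 0.14
```

View pics/s16c.png

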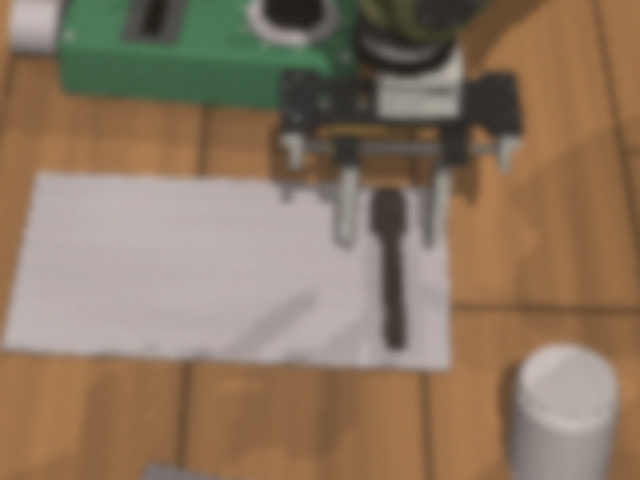

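The fingers straddle the last blank at (392,260), and the tin is clear.

play_rows:
  rows:
    - [-0.2,0,-0.005,0.1,0]
    - [-0.2,0,-0.005,0.15,0]
    - [-0.2,0,-0.005,0.165,0]
    - [1,0,-0.005,0.165,0]
    - [1,0,-0.005,0.165,0]
    - [1,0,-0.005,0.165,0]
    - [1,0,-0.005,0.165,0]
    - [1,0,-0.005,0.165,0]
    - [1,0,-0.005,0.165,0]
    - [1,0,-0.005,0.165,0]
    - [1,0,-0.005,0.165,0]

```text
t: 43.9
eef_pos: [399.3, 247.7, 27.0]
tool_rot: [2.203, 2.239, 0.001]
force: [0.1, -0.7, 3.6]
width: 15.5
```

play_rows:
  rows:
    - [1,0,0,-0.1,0]
    - [1,0,0,-0.3,0]
    - [1,0,0,-0.5,0]
    - [1,0,0,-0.7,0]
    - [1,0,0,-0.75,0]
    - [1,0,0,-0.75,0]

```text
t: 44.5
eef_pos: [399.3, 247.7, 177.1]
tool_rot: [2.203, 2.239, 0.002]
force: [1.0, 0.3, -4.5]
width: 15.4
```

```bash
python3 -c "
from h import *
go(411,-256,130,0.9)"
```

```text
t 44.5 pos [399.3 247.7 177.1] ydir 0.9 j6 0.46 w 15.4 F [ 1.   0.3 -4.5] T [-0.1   0.04 -0.  ]
world d [  11.7 -503.7  -47.1] shares [-2.519  0.017  0.234] turn share 0.000 tilt 0.08
```

play_rows:
  rows:
    - [1,-0.15,0,0,0]
    - [1,-0.4,0,0,0]
    - [1,-0.65,0.01,0,0]
    - [1,-0.9,0.01,0,0]
    - [1,-1,0.01,0,0]
    - [1,-1,0.01,0,0]

```text
t: 45.1
eef_pos: [403.5, 45.5, 174.5]
tool_rot: [-2.205, -2.234, 0.005]
force: [0.0, 0.6, -2.9]
width: 15.9
```

play_rows:
  rows:
    - [1,-0.25,0,0,0]
    - [1,-0.5,0,0,0]
    - [1,-0.75,0.01,0,0]
    - [1,-1,0.01,0,0]
    - [1,-1,0.01,0,0]
    - [1,-1,0.01,0,0]

```text
t: 45.7
eef_pos: [409.1, -152.2, 174.9]
tool_rot: [-2.203, -2.235, 0.001]
force: [0.4, 1.0, -3.8]
width: 15.4
```

```bash
python3 -c "
from h import *
go(411,-256,97,0.9)"
```

```text
t 45.7 pos [ 409.1 -152.2  174.9] ydir 0.8 j6 -0.45 w 15.4 F [ 0.4  1.  -3.8] T [-0.04  0.08 -0.02]
world d [   1.9 -103.8  -77.9] shares [-0.52   0.003  0.389] turn share -0.001 tilt 0.2
```

play_rows:
  rows:
    - [1,-0.25,0,0,0]
    - [1,-0.5,0,0,0]
    - [1,-0.51,0.003,0.1,0]
    - [1,-0.51,0.003,0.25,0]
    - [1,-0.51,0.003,0.35,0]
    - [1,-0.51,0.003,0.38,0]
    - [1,-0.51,0.003,0.38,0]
    - [1,-0.51,0.003,0.38,0]
    - [1,-0.51,0.003,0.38,0]

```text
t: 46.6
eef_pos: [412.5, -254.2, 101.8]
tool_rot: [2.201, 2.239, 0.0]
force: [-0.8, 1.0, -3.5]
width: 15.4
```

```bash
python3 -c "
from h import *
go(411,-256,91,0.9)"
```

```text
t 46.6 pos [ 412.5 -254.2  101.8] ydir 1.0 j6 -0.64 w 15.4 F [-0.8  1.  -3.5] T [-0.12  0.03  0.01]
world d [ -1.5  -1.8 -10.8] shares [-0.009 -0.008  0.054] turn share 0.001 tilt 0.1
```

play_rows:
  rows:
    - [1,-0.008,-0.008,0.02,0]
    - [1,-0.008,-0.008,0.035,0]
    - [1,-0.008,-0.008,0.045,0]
    - [1,-0.008,-0.008,0.052,0]
    - [1,-0.008,-0.008,0.052,0]

```text
t: 47.1
eef_pos: [410.3, -255.9, 91.0]
tool_rot: [-2.203, -2.239, 0.0]
force: [-5.5, 2.5, 7.1]
width: 15.6
```

play_rows:
  rows:
    - [0.2,0,0,0,0]
    - [0.2,0,0,0,0]
    - [0.2,0,0,0,0]
    - [0.2,0,0,0,0]
    - [0.2,0,0,-0.1,0]
    - [0.2,0,0,-0.3,0]
    - [0.2,0,0,-0.5,0]
    - [0.2,0,0,-0.5,0]

```text
t: 47.9
eef_pos: [411.9, -256.9, 195.2]
tool_rot: [2.198, 2.234, 0.002]
force: [0.6, -0.1, -0.3]
width: 37.7
```

play_rows:
  rows:
    - [0,0.25,0,0,0]
    - [0,0.5,0,0,0]
    - [0,0.75,0,0,0]
    - [0,1,0,0,0]
    - [0,1,0,0,0]

```text
t: 48.4
eef_pos: [406.7, -51.5, 190.0]
tool_rot: [-2.196, -2.245, -0.001]
force: [0.1, -0.2, 0.7]
width: 46.9
```

play_rows:
  rows:
    - [0,0.25,0,0,0]
    - [0,0.5,0,0,0]
    - [0,0.75,0,0,0]
    - [0,1,0,0,0]
    - [0,1,0,0,0]
    - [0,1,0,0,0]

```text
t: 49.0
eef_pos: [403.7, 144.3, 189.8]
tool_rot: [-2.2, -2.242, 0.001]
force: [0.4, -0.4, -0.3]
width: 46.8
```

play_rows:
  rows:
    - [0,0.25,0,0,0]
    - [0,0.5,0,0,0]
    - [0,0.75,0,0,0]
    - [0,1,0,0,0]
    - [0,1,0,0,0]
    - [0,1,0,0,0]

```text
t: 49.6
eef_pos: [401.2, 342.9, 189.7]
tool_rot: [2.204, 2.239, -0.002]
force: [0.5, 0.2, 0.3]
width: 46.8
```

Run:
```python
from h import *
go(411,-256,91,0.9)
c,im=shot('top','t17.png')
a=cv2.resize(im[135:275,290:440],None,fx=4,fy=4,interpolation=cv2.INTER_CUBIC)
cv2.imwrite('pics/t17c.png',a[:,:,::-1])
cs,ims=shot('side','s17.png')
cv2.imwrite('pics/s17c.png',cv2.resize(ims[120:230,240:400],None,fx=5,fy=5,interpolation=cv2.INTER_CUBIC)[:,:,::-1])
```

```text
t 49.6 pos [401.2 342.9 189.7] ydir 0.9 j6 0.62 w 46.8 F [0.5 0.2 0.3] T [-0.11  0.08 -0.02]
world d [   9.8 -598.9  -98.7] shares [-2.995e+00  2.000e-03  4.960e-01] turn share 0.000 tilt 0.08
```

View pics/t17c.png

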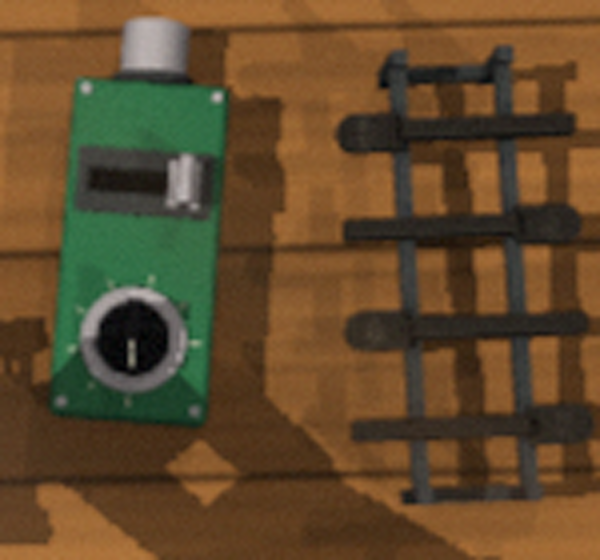

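View pics/s17c.png

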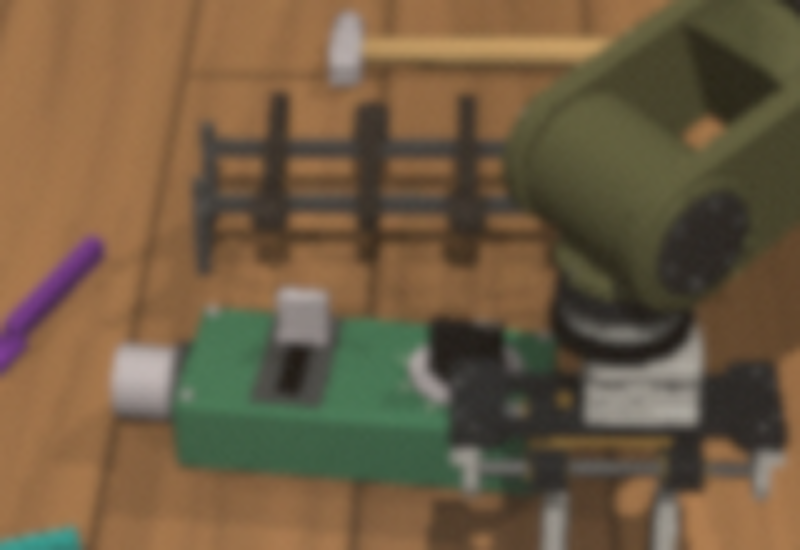

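View pics/t17.png

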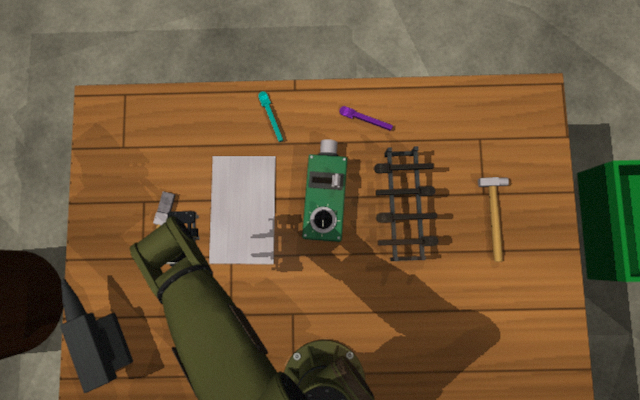

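The top view shows the four blanks side by side across both rails at about x = 380–438. The gate tab is at the right end of its slot, and the dial mark points at the off tick. Now numbers for the dial, gate and blanks.

Run:
```python
from h import *
c=optics.camera('top'); im=np.array(c['pixels']); g=im.mean(2)
print(g[214:230,316:330].astype(int))
w=[];P=[]
for v in range(218,229):
    for u in range(319,327):
        if g[v,u]>35: w.append(g[v,u]-15);P.append((u,v))
w=np.array(w);Q=ray(c,np.array(P),104)[:,:2];m=(Q*w[:,None]).sum(0)/w.sum();d=Q-m;V=np.linalg.eigh((d*w[:,None]).T@d)[1][:,1]
print('mark',m,'dir',np.degrees(np.arctan2(V[1],V[0])),'pixels',P[0],P[-1],'unit yaw -5.7; axis->mark',np.degrees(np.arctan2(m[1]+7.5,m[0]-482.2)))
rc=np.array([522,-254.6]);
m=((im.max(2)<62)).astype(np.uint8)
for x in(634,559,485,410):
    # ends along blank via proj
    for y in (-255,):
        uv=proj(c,[[x,y+dy,88 if abs(dy)<80 else 80] for dy in range(-115,116,1)])
        vals=[g[int(round(v)),int(round(u))] for u,v in uv]
        k=np.where(np.array(vals)<65)[0]; print('blank x',x,'ends y',-255-115+k.min(),-255-115+k.max())
```

```text
[[ 29  12  19  15  19  14  14  19  15  16   9  14   4  17]
 [ 13  16  18  18   8  19  15  18  19  17  11   8  15  10]
 [ 18  17  15   9   9  21  17  16  18  12  11  16  13   8]
 [ 18  12   8  15  13  18  20   9  15  16  10   9   7  10]
 [ 17  17  12  14  10  14  19  14  15   9  11  16  16   5]
 [ 10  10   3  11   9  13  37  32  17  14  14  18  12   7]
 [  8   9   5   7  15  12  90  81  17   1  12  14   9  13]
 [  7   3  12   5   9  17 111  99  10  12  12   6   6   8]
 [ 12   7   5   8   9  17  88  82  15  10   9   8   8   8]
 [  9   9  10  10   9  14  97  92   8   8   7  13   9   8]
 [ 10   8  14   0   7  18 111  97  10  16  11  14  11  12]
 [ 34  12   7  10  16  17 112  99   6  10   8  10  10  18]
 [ 68  36   5   4   6  13  70  62   3  10  17  10  27  60]
 [ 90  69  36  17   8   7  24  21   7   5   2  28  66  95]
 [ 96  93  80  73  66  44  27  16  29  44  68  77  93 105]
 [ 99  93  94  94  92  84  79  78  79  84 100 104 105 107]]
mark [467.22755984  -5.9791582 ] dir 175.23171167327973 pixels (322, 219) (326, 228) unit yaw -5.7; axis->mark 174.2000121675916
blank x 634 ends y -343 -164
blank x 559 ends y -370 -167
blank x 485 ends y -370 -164
blank x 410 ends y -370 -164
```

Run:
```python
from h import *
c=optics.camera('top')
P=ray(c,[(322.47,219.5),(322.47,226)],104); d=P[1]-P[0]; print(np.degrees(np.arctan2(d[1],d[0])),P)
# unit axis via corner screws (crop t17c px/4+offset)
S=np.array([(86,88),(217,97),(195,410),(61,401)])/4+[290,135]; W=ray(c,S,60)[:,:2]
print('yaw',[np.degrees(np.arctan2(*(a-b)[::-1])) for a,b in((W[0],W[3]),(W[1],W[2]))], 'ctr',W.mean(0))
```

```text
178.68981958037625 [[479.48858736  -6.52711851 104.        ]
 [460.54223489  -6.09379746 104.        ]]
yaw [np.float64(-5.605084235402811), np.float64(-5.605719163433068)] ctr [551.99554688 -15.60373421]
```

Run:
```python
from h import *
print(order.job_done()); s=sensors.read_state(); print(s['t'],s['force'])
```

```text
the job is handed in; nothing more can be done
None
the job is handed in; nothing more can be done
```

The job is handed in at about 50 s of the 210 s allowed; no verdict came back.

**What I did:**
- **Dial:** I turned it about 240° anticlockwise in two grips, until the torque rose and the bar slipped in the jaws at the stop.
- **Gate:** I then pushed the tab right with closed fingers until it stopped moving. The force was 27 N.
- **Blanks:** I laid all four across the rails about 75 mm apart.

**Last checks:**
- **Top view:** It shows four separate blanks reaching past both rails, the gate tab at the right end of its slot, and the purple and turquoise pieces and the hammer where they started.
- **Dial mark:** It points at the off tick. By pixels it reads about 4° past off, on the anticlockwise side. That is about half a pixel over a 7-pixel mark, so I took it as measurement error.
- **What failed:** The numeric check of the blanks' ends gave a sensible reading for only one of the four; shadows spoiled the rest. Those three were judged by eye and by contact force as they were set down.
- **Not seen:** The arm hid the tin and part of the brush in the last top view. It passed well above both and never recorded a contact there.

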